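# Load the key-locked calibration port of an inspection instrument

### The arm

A 6-joint arm with a two-finger parallel gripper is mounted at the origin on the work surface. World frame = base frame: x ahead of the robot, y to its left, z up, the work surface at z = 0. Lengths are in m, angles in rad, forces in N, time in s.
With the tool pointing down it reaches from about 0.15 to 0.775 m from the base axis. Payload 6.1 kg.
Tool frame: the origin (TCP) lies between the finger pads; the fingertips stand 8 mm ahead of it and the grasp point (between the pads) lies 11 mm behind it; z points along the fingers, y is the direction in which the jaws open and shut (so a half turn about z gives the same grasp; the last joint's range is limited). The gripper opens to 85 mm and grips with 20 to 120 N. Pads are 22 mm wide; open, the fingers measure 114 mm over their backs; the gripper's body (76 mm by 85 mm) begins 54 mm behind the grasp point. The pads swing forward as they close: fully open they stand 13 mm farther back than shut.
Start: joints at [-1.138, 0.126, -0.04, 1.405, 0, 1.571], TCP at [0.22, -0.477, 0.239] pointing down, gripper open.
Joint ranges: [-2.72, 2.72], [-0.95, 1.95], [-1.27, 1.35], [-1.78, 2.02], [-1.46, 1.47], [-3.14, 3.14]. Speed limits (rad/s): [2.39, 2.39, 3.01, 3.14, 3.14, 3.14].

### API

Orientations are given as [roll, pitch, yaw] about the fixed x, y, z axes, in that order (R = Rz(yaw) Ry(pitch) Rx(roll)).
In Python, from plant import monitor, snapshot, manip gives the robot as it stands.
- The arm moves only by the tool apply_moves, never from a script. Its argument "targets" is text: rows parted by semicolons, each of 5 numbers parted by spaces: the opening, from 0 (shut) to 1 (fully open), then the shift along the tool's x, y, z in cm, then the turn about the tool's z in degrees. A call has 1 to 12 rows; each row is the pose to reach, as a shift and turn from the pose commanded when the call began, along the tool's axes at that moment; what a row does not reach only later rows make up. A row lasts 1/10 s, in which the tool goes at most 50 mm and 8.59 degrees, less where a joint would pass 70% of its speed; a pose out of reach is approached as far as the arm can. A call with a gripper value outside its range is refused whole. The fingers move at their own pace and stop on an object; "squeeze" is the grip in N (left out, the last holds). Time passes only in rows, so rows that repeat a pose let the fingers close. It gives the time, the measured TCP pose, the force and the opening at its end, in the units of the state.
- monitor.state(): the state, without advancing time (a new reading comes with each control period).
- snapshot(name): name is "side" or "top"; returns a dict with "image" (384x512x3 uint8, blue, green, red), "range_z" (384x512 float32, m along the optical axis (not along the pixel's ray), 0 where there is no reading), "mtx" (3x3 intrinsics, pixels), "T" (4x4, takes a point from camera to world coordinates). Camera axes: x right, y down, z forward; pixel columns grow to the right and rows downward; lengths in m; the calibration is good to about 2 mm. A picture is of the moment at which its call begins.
- manip.job_done(): hands the job in, once; it reports no verdict.
The state is a dict: "time_s": time; "qpos": joint angles; "joint_vel": joint speeds; "joint_efforts": joint torques, N m; "tool_pos": TCP position; "eef_rot": TCP orientation; "ft_force": force on the tool from outside, world axes, zero at the start; "moment": the same for the moment, N m; "opening": finger opening in m.
Only numpy, scipy, OpenCV 4.12 (cv2) and the standard library are available. Lean on these libraries where they do the work, as an engineer would, in place of code of your own. Each camera call takes 0.05 s, during which the arm holds its last target.

### The job

Load the calibration port: take the key from its stand, put it into the lock on top of the port and turn it clockwise as far as it goes, so that the guard swings off the wells, then drop every rod from the carrier into a well of its own until it stands on the bottom. Then turn the key fully back so that the guard covers the wells again, draw the key out and return it upright, fully down, to its stand. Do not disturb the other things on the bench.

Things in the scene. Friction and masses are not known exactly. Their poses are not given: they have to be found in the camera images.
- key: Loose key, 60 g, 84 mm tall, upright in its stand. Origin: centre of its lower tip, z up the key. Flat steel bit 22 (x) x 6 (y) mm, z 0 to 15; round steel shank 6.8 mm in diameter, z 15 to 48; flat black bow 36 (x) x 10 (y) mm, z 48 to 84, gripped across its thickness. Same after half a turn about z.
- stand: Fixed grey key stand, a block 70 (x) x 56 (y) x 48 mm high on a thin rubber foot; origin at the centre of its underside. A vertical blind slot in its top, 25.5 (x) x 9.5 (y) mm, 40 mm deep, holds the key bit down, key x along the block's x, either way round.
- stand_floor (a point): Centre of the floor of the stand's slot, where the key's tip rests, 40 mm below the block's top. Axes those of the stand, z up.
- port: Fixed calibration port; origin on the bench, on the lock's vertical axis. Base plate 190 (x) x 230 (y) x 10 mm centred at y = -60 mm. A black column 54 mm in diameter on the lock axis carries a 56 mm square head, steel top at height 150 mm with the key slot. At y = -112 mm an aluminium block 150 (x) x 64 (y) mm, top at height 60 mm, has three wells.
- lock (a point): Centre of the key slot's mouth, in the head's top; axes those of the port, z up. Slot 24.5 (x) x 8.5 (y) mm. The key goes in upright, its x along the slot, either way round; its tip rests 27 mm below this point. The top is 8 mm thick; under it the bit turns the plug, and it can lift only 4 mm unless it lies along the slot again, where alone it goes in or out.
- plug (a joint): Lock plug angle, rad: 0 = locked, guard over the wells; grows clockwise seen from above to the stop at 1.31 = open, guard clear of the wells. Stays where left (friction 0.08 N m). The key has about 0.1 rad of play in it each way, so the plug lags the key.
- guard (a point): Centre of the guard's underside, 106 mm above the bench, 115 mm from the lock axis: a grey plate 4 mm thick, spanning 32 degrees to each side, 90 to 145 mm from the axis, on an arm 26 mm wide fixed to the plug. It turns with the plug: over the wells at 0, swung towards the port's -x when open. Passes 6 mm over rods that are fully down; a higher one blocks it.
- well0 (a point): Centre of the floor of well 0, at the port's -x end of the row. Wells are 115 mm from the lock axis, about 40 mm apart. Round well 21 mm in diameter, 45 mm deep: its mouth is 45 mm above this point. Axes those of the port, z up.
- well1 (a point): Centre of the floor of well 1, the middle one. Wells are 115 mm from the lock axis, about 40 mm apart. Round well 21 mm in diameter, 45 mm deep: its mouth is 45 mm above this point. Axes those of the port, z up.
- well2 (a point): Centre of the floor of well 2, at the port's +x end of the row. Wells are 115 mm from the lock axis, about 40 mm apart. Round well 21 mm in diameter, 45 mm deep: its mouth is 45 mm above this point. Axes those of the port, z up.
- carrier: Loose white rod carrier, a block 150 (x) x 80 (y) x 45 mm high, about 0.7 kg; origin at the centre of its underside, x along its row of three round holes at x = -45, 0 and 45 mm, 21 mm in diameter, 35 mm deep (floors 10 mm above its underside). It may get knocked aside.
- rod0: Loose steel rod, 18 mm in diameter, 85 mm long, about 120 g; origin at the centre of its lower end, z up the rod. Starts upright in a hole of the carrier. A black ring 45 to 48 mm above its lower end sits just above the well block's top when it is on the bottom; 40 mm then stand out. Two or three rods are present; an absent one reads None.
- rod1: Loose steel rod, 18 mm in diameter, 85 mm long, about 120 g; origin at the centre of its lower end, z up the rod. Starts upright in a hole of the carrier. A black ring 45 to 48 mm above its lower end sits just above the well block's top when it is on the bottom; 40 mm then stand out. Two or three rods are present; an absent one reads None.
- rod2: Loose steel rod, 18 mm in diameter, 85 mm long, about 120 g; origin at the centre of its lower end, z up the rod. Starts upright in a hole of the carrier. A black ring 45 to 48 mm above its lower end sits just above the well block's top when it is on the bottom; 40 mm then stand out. Two or three rods are present; an absent one reads None.
- joystick: Bystander: loose black joystick, round base 72 mm in diameter, 86 mm high; origin at the centre of its underside. Leave alone.
- bottle: Bystander: loose clear bottle, 60 mm in diameter, 150 mm high; origin at the centre of its underside. Leave alone.
- slidebox: Bystander: loose flat grey box with a clear lid, 112 x 87 x 33 mm; origin at the centre of its underside. Leave alone.

How it is judged:
By the outcome, as a careful person would: the job done as asked, in the order asked, and still so for the second after the job is handed in, with the robot touching nothing.
Of rod0, rod1, rod2 only 2 to 3 are there at a start; the rules pass over those that are not, and their reading is None.
At some moment in a run one of carrier may be knocked a few centimetres aside while the robot is not near it.
It also fails if it takes over 210 s, if anything falls off the work surface, if the arm or the gripper's body presses on something with over 40 N, if the wrist force passes 120 N, or if a joint passes its speed limit or range.

## Working session

There is one attempt and no reset: what is moved stays moved. The work goes in short steps, Python scripts to look and compute and a tool call to move; the robot and the scene stay as the last step left them, time stands still between calls to the robot, and variables do not carry over. Pictures are saved under pics/ and viewed, and the job is handed in when it is done.

Besides the shell and the picture viewer there is one more tool, called after "Request:" by a JSON object that holds its "method" and its "body", one argument or row to a line. apply_moves: Moves the arm, as the interface text tells. Its arguments: {"type":"object","properties":{"targets":{"type":"string"},"squeeze":{"type":"number"}},"required":["targets"]}

```bash
ls; mkdir -p pics; python3 - <<'E'
from plant import monitor, snapshot, manip
import cv2, numpy as np
print(monitor.state())
for n in ("side","top"):
    s=snapshot(n); cv2.imwrite(f"pics/{n}0.png",s["image"]); np.savez(f"pics/{n}0.npz",**s); print(n,s["mtx"],s["T"])
E
```

```text
pics
{'time_s': 0.0, 'qpos': array([-1.13799121e+00,  1.26384259e-01, -4.06011871e-02,  1.40539754e+00,
        1.43771038e-05,  1.57079914e+00]), 'joint_vel': array([ 0.00083419,  0.00055076, -0.00033958, -0.00123506,  0.00112548,
        0.001639  ]), 'joint_efforts': array([-5.39632776e-03, -4.35911858e+01,  3.52927136e+01,  1.71673932e-02,
       -3.23400645e-04,  1.06750790e-05]), 'tool_pos': array([ 0.22003469, -0.47623453,  0.23852935]), 'eef_rot': array([-3.14000600e+00, -1.43726298e-05,  4.32802286e-01]), 'ft_force': array([-1.05580386, -0.03375797, -0.10306967]), 'moment': array([-0.0129222 , -0.0769846 ,  0.03325666]), 'opening': 0.08536011100641673}
side [[406.23376016   0.         250.63575182]
 [  0.         406.23376016 191.64338444]
 [  0.           0.           1.        ]] [[ 9.30660419e-01 -2.19036328e-01  2.93077243e-01  3.24026293e-01]
 [-3.65883696e-01 -5.55929676e-01  7.46372103e-01 -7.35245975e-01]
 [-5.52268172e-04 -8.01851159e-01 -5.97523567e-01  6.67749388e-01]
 [ 0.00000000e+00  0.00000000e+00  0.00000000e+00  1.00000000e+00]]
top [[483.34708721   0.         257.63770859]
 [  0.         483.34708721 195.1341576 ]
 [  0.           0.           1.        ]] [[ 0.00455583 -0.9910352   0.13352335  0.41316097]
 [-0.99998679 -0.00483294 -0.00175134 -0.03607035]
 [ 0.00238095 -0.13351361 -0.99104412  1.45005099]
 [ 0.          0.          0.          1.        ]]
```

View pics/side0.png

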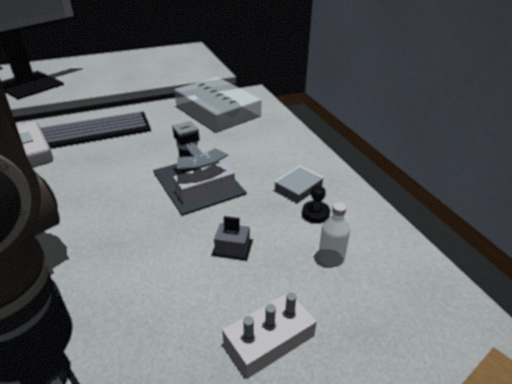

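View pics/top0.png

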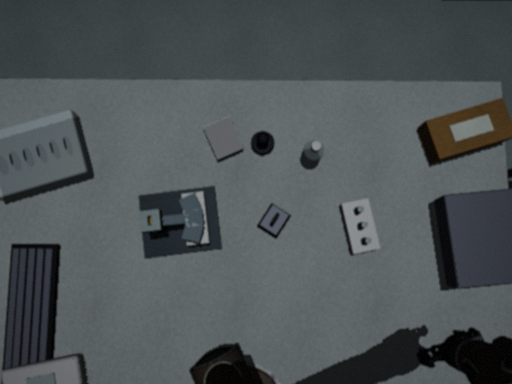

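```bash
cat > h.py <<'E'
import numpy as np, cv2
from plant import monitor, snapshot, manip
def load(f): return dict(np.load(f))
def snap(n,f=None):
    s=snapshot(n)
    if f: np.savez(f"pics/{f}.npz",**s)
    return s
def cloud(s):
    K=s["mtx"];z=s["range_z"];v,u=np.mgrid[:z.shape[0],:z.shape[1]]
    P=np.stack([(u-K[0,2])/K[0,0]*z,(v-K[1,2])/K[1,1]*z,z],-1)@s["T"][:3,:3].T+s["T"][:3,3]
    P[z==0]=np.nan; return P
def ray(s,u,v,h):
    "pixel on plane z=h"
    K=s["mtx"];d=s["T"][:3,:3]@np.array([(u-K[0,2])/K[0,0],(v-K[1,2])/K[1,1],1]);c=s["T"][:3,3]
    return c+d*(h-c[2])/d[2]
def proj(s,p):
    q=(np.atleast_2d(p)-s["T"][:3,3])@s["T"][:3,:3]; K=s["mtx"]
    return np.stack([q[:,0]/q[:,2]*K[0,0]+K[0,2],q[:,1]/q[:,2]*K[1,1]+K[1,2]],-1)
def crop(s,u0,v0,u1,v1,k,f):
    im=cv2.resize(s["image"][v0:v1,u0:u1],None,fx=k,fy=k,interpolation=cv2.INTER_CUBIC)
    im=cv2.convertScaleAbs(im,alpha=1.5)
    cv2.imwrite(f"pics/{f}.png",im)
E
python3 - <<'E'
from h import *
s=load("pics/side0.npz");t=load("pics/top0.npz")
for n,q in(("side",s),("top",t)):
    P=cloud(q); print(n,np.nanmedian(P[...,2]),(q["range_z"]==0).mean())
    b=P[np.abs(P[...,2])<0.01]; print("bench",np.median(b[:,2]),b[:,2].std())
crop(t,130,180,290,265,5,"t_port"); crop(t,330,185,390,265,7,"t_car")
crop(s,145,110,265,265,4,"s_port"); crop(s,210,280,330,380,6,"s_car")
E
```

```text
side 3.431984142959754e-05 0.004058837890625
bench 2.1569625723028008e-05 0.001853142659489799
top 0.00011953164099443025 0.00433349609375
bench 0.00025914259667469963 0.0032354359405107106
```

View pics/t_port.png

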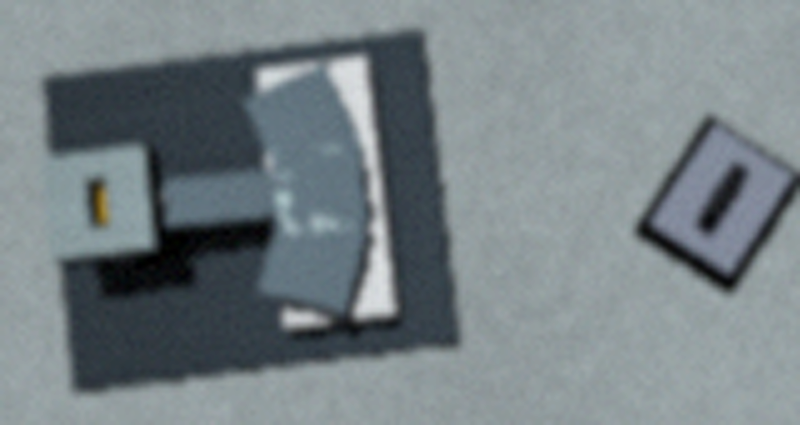

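View pics/s_port.png

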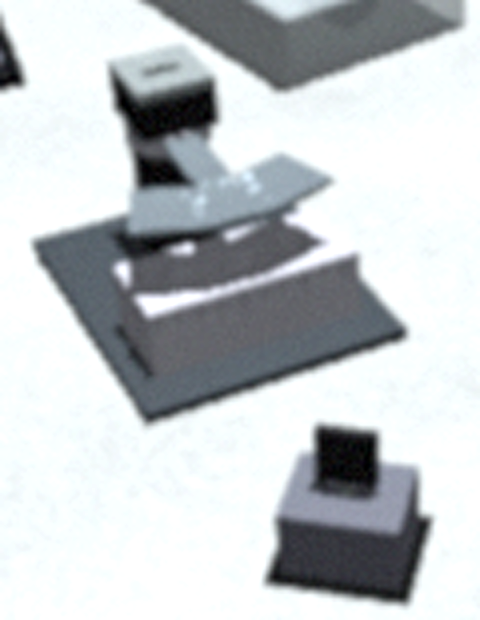

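View pics/s_car.png

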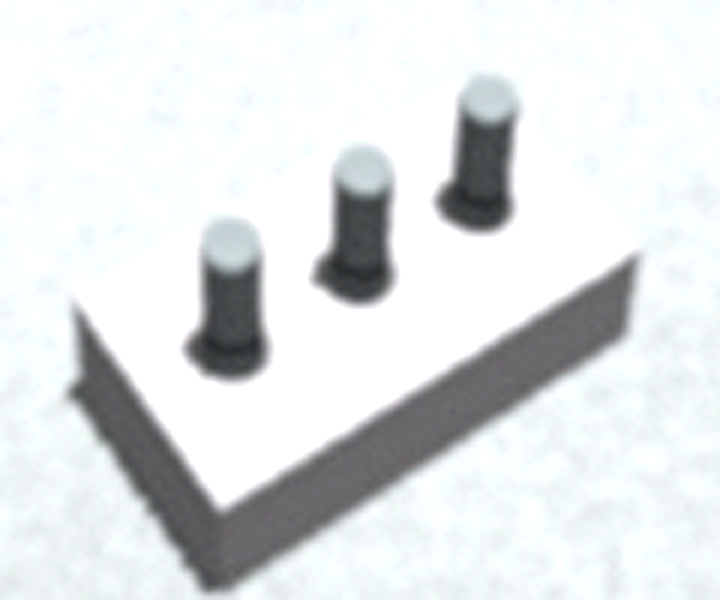

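View pics/t_car.png

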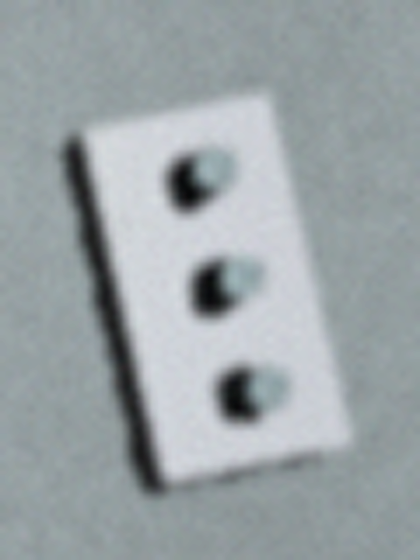

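```bash
cat >> h.py <<'E'
def topface(s,h,ctr,rad,tol=0.006):
    P=cloud(s); m=(abs(P[...,2]-h)<tol)&(np.hypot(P[...,0]-ctr[0],P[...,1]-ctr[1])<rad)
    v,u=np.nonzero(m); W=np.array([ray(s,a,b,h)[:2] for a,b in zip(u,v)])
    return W,P[m]
def rect(W):
    (c,wh,a)=cv2.minAreaRect((W*1000).astype(np.float32)); return np.round(c,1),np.round(wh,1),round(a,1),np.round(W.mean(0)*1000,1),len(W)
E
python3 - <<'E'
from h import *
s=load("pics/side0.npz");t=load("pics/top0.npz")
head=ray(t,150,220,.15);st=ray(t,274,220,.048);ca=ray(t,360,226,.045)
print(head,st,ca)
for n,q in(("side",s),("top",t)):
    print(n)
    for nm,h,c,r in(("head",.15,head,.06),("stand",.048,st,.06),("car",.045,ca,.11),("block",.06,ray(t,195,218,.06),.1),("guard",.110,ray(t,195,218,.11),.1)):
        W,P=topface(q,h,c,r)
        print(nm,rect(W),np.median(P[:,2]))
    P=cloud(q)
    m=(P[...,2]>.075)&(np.hypot(P[...,0]-ca[0],P[...,1]-ca[1])<.1)
    k,l,stt,cen=cv2.connectedComponentsWithStats(m.astype(np.uint8))
    for i in range(1,k):
        print("rod",stt[i],cen[i],ray(q,*cen[i],.095),np.round(np.nanmedian(P[l==i],0),4),P[l==i][:,2].max())
    m=(P[...,2]>.065)&(np.hypot(P[...,0]-st[0],P[...,1]-st[1])<.05)
    v,u=np.nonzero(m); print("key",len(u),np.median(P[m],0),P[m][:,2].max(), np.c_[u,v].min(0),np.c_[u,v].max(0))
E
```

```text
[0.51931277 0.25128462 0.15      ] [ 0.5293536 -0.0864453  0.048    ] [ 0.51329711 -0.33680062  0.045     ]
side
head (array([518.7, 247.2]), array([58.9, 66.1]), 7.7, array([518.3, 247. ]), 249) 0.14951115045260654
stand (array([530.3, -91.1]), array([63.9, 70.8]), 57.4, array([529. , -96.1]), 465) 0.04775794889012486
car (array([ 514.3, -341.1]), array([152.2,  83.6]), 12.1, array([ 509. , -348.3]), 2772) 0.044900006923246194
block (array([533.4, 137.4]), array([152.8,  72.7]), 7.7, array([531.9, 136.6]), 830) 0.05975013258595013
guard (array([514.7, 164. ]), array([131.2, 133.3]), 26.1, array([527.8, 152.9]), 743) 0.1097334681117238
rod [286 292  10  16 135] [290.54814815 299.16296296] [ 0.55497793 -0.3368542   0.095     ] [ 0.557  -0.334   0.0928] 0.09832654358327453
rod [265 304  11  16 144] [269.79861111 311.07638889] [ 0.51138013 -0.34644397  0.095     ] [ 0.513  -0.3434  0.0927] 0.09705589463693232
rod [243 316  11  16 150] [248.02       323.25333333] [ 0.46841424 -0.35535946  0.095     ] [ 0.4695 -0.3532  0.0933] 0.09688531389502986
key 200 [ 0.53042832 -0.09094493  0.081401
[... 357 characters left out ...]
2038382016
block (array([528.5, 173.2]), array([150.4, 125.8]), 7.8, array([527.5, 130.2]), 348) 0.060252013887140854
guard (array([516.3, 164. ]), array([130.5, 119. ]), 25.5, array([528.4, 154.8]), 1020) 0.11032426656979855
rod [356 206   8   7  40] [359.6   209.375] [ 0.55662082 -0.32608347  0.095     ] [ 0.5573 -0.3266  0.0939] 0.10046206977049366
rod [360 222   8   7  41] [363.36585366 224.82926829] [ 0.51306644 -0.3356297   0.095     ] [ 0.5127 -0.3351  0.0939] 0.09913190287030504
rod [364 238   7   6  38] [367.  240.5] [ 0.46927651 -0.34471121  0.095     ] [ 0.4694 -0.3446  0.0934] 0.10054260969027551
key 48 [ 0.52874531 -0.08486129  0.09139559] 0.09832386579425179 [270 213] [279 225]
```

```bash
cat >> h.py <<'E'
from scipy.optimize import least_squares
from scipy.ndimage import map_coordinates, gaussian_filter
def box(cx,cy,lx,ly,z):
    c=np.array([[-1,-1],[1,-1],[1,1],[-1,1]])*[lx/2,ly/2]+[cx,cy]
    c=np.c_[c,np.full(4,z)]
    return [(c[i],c[(i+1)%4]) for i in range(4)]
def place(p,q):
    c,s_=np.cos(q[2]),np.sin(q[2]); p=np.atleast_2d(p)
    return np.c_[c*p[:,0]-s_*p[:,1]+q[0],s_*p[:,0]+c*p[:,1]+q[1],p[:,2]]
def fitedges(s,edges,q0,R=3.0,n=25,iters=8,free=(0,1,2),verbose=True):
    g=gaussian_filter(s["image"].astype(float).mean(2),0.7); q=np.array(q0,float)
    for it in range(iters):
        A=[];B=[];E=[]
        Rr=R if it<3 else max(2.0,R*0.6)
        o=np.arange(-Rr,Rr+.01,.1)
        for k,(a,b) in enumerate(edges):
            t=np.linspace(.08,.92,n)[:,None]; p3=a+(b-a)*t
            uv=proj(s,place(p3,q)); d=uv[-1]-uv[0]; d/=np.linalg.norm(d); nn=np.array([-d[1],d[0]])
            J=np.stack([(proj(s,place(p3,q+e))-uv)@nn/1e-4 for e in np.eye(3)*1e-4],1)
            for i in range(n):
                X=uv[i][:,None]+nn[:,None]*o; pr=map_coordinates(g,[X[1],X[0]],order=3,mode='nearest')
                gr=np.abs(np.gradient(pr,.1)); j=gr.argmax()
                if gr[j]<4 or j in(0,len(o)-1): continue
                w=gr>0.6*gr[j]; w&=abs(o-o[j])<1.0
                A.append(J[i]);B.append((gr[w]*o[w]).sum()/gr[w].sum());E.append(k)
        A=np.array(A)[:,list(free)];B=np.array(B);E=np.array(E)
        w=np.ones(len(B))
        for _ in range(6):
            dx=np.linalg.lstsq(A*w[:,None],B*w,rcond=None)[0]; r=B-A@dx; w=1/np.sqrt(1+(r/.3)**2)
        q[list(free)]+=dx
    if verbose: print("  n",len(B),"med|r|px",round(np.median(abs(r)),2),"per edge",[round(np.median(r[E==k]),2) if (E==k).any() else None for k in range(len(edges))])
    return q
def overlay(s,edges,q,k,win,f):
    u0,v0,u1,v1=win; im=cv2.resize(s["image"][v0:v1,u0:u1],None,fx=k,fy=k,interpolation=cv2.INTER_CUBIC); im=cv2.convertScaleAbs(im,alpha=1.5)
    for a,b in edges:
        uv=(proj(s,place(np.array([a,b]),q))-[u0,v0]+.5)*k-.5
        cv2.line(im,*[tuple(int(round(x*16)) for x in p) for p in uv],(0,0,255),1,cv2.LINE_AA,4)
    cv2.imwrite(f"pics/{f}.png",im)
E
cat > fit1.py <<'E'
from h import *
s=load("pics/side0.npz");t=load("pics/top0.npz")
D=np.degrees
base=box(0,-.06,.19,.23,.010); head=box(0,0,.056,.056,.150); st=box(0,0,.07,.056,.048); car=box(0,0,.15,.08,.045)
for n,q in(("side",s),("top",t)):
    print(n)
    for nm,e,q0 in(("base",base,(.518,.252,.133)),("head",head,(.518,.252,.133)),("stand",st,(.530,-.086,np.radians(-32.9))),("car",car,(.5135,-.337,np.radians(12.2)))):
        r=fitedges(q,e,q0); print(nm,np.round(r[:2]*1000,1),round(D(r[2]),2))
E
python3 fit1.py
```

```text
side
  n 80 med|r|px 0.1 per edge [np.float64(0.01), np.float64(0.25), np.float64(1.19), np.float64(0.09)]
base [518.1 242.4] 7.76
  n 96 med|r|px 0.19 per edge [np.float64(0.11), np.float64(0.1), np.float64(0.19), np.float64(0.2)]
head [518.7 250.6] 6.92
  n 81 med|r|px 0.09 per edge [np.float64(0.0), np.float64(0.4), np.float64(0.1), np.float64(0.09)]
stand [531.9 -88.6] -32.75
  n 88 med|r|px 0.1 per edge [np.float64(0.09), np.float64(0.2), np.float64(0.21), np.float64(0.09)]
car [ 514.8 -340. ] 12.07
top
  n 92 med|r|px 0.1 per edge [np.float64(0.09), np.float64(0.0), np.float64(0.1), np.float64(-0.0)]
base [518.7 253.3] 7.56
  n 75 med|r|px 0.16 per edge [np.float64(-0.0), np.float64(0.19), None, np.float64(0.3)]
head [519.4 253.6] 7.12
  n 82 med|r|px 0.38 per edge [np.float64(0.32), np.float64(-1.17), np.float64(1.46), np.float64(-0.03)]
stand [520.3 -86.4] -32.36
  n 100 med|r|px 0.19 per edge [np.float64(0.2), np.float64(-0.11), np.float64(0.18), np.float64(-0.16)]
car [ 515.4 -337.7] 12.05
```

```bash
cat > mv.py <<'E'
import sys
from h import *
def rel(x,y,z,deg,pr=True):
    st=monitor.state(); p=st["tool_pos"]; psi=st["eef_rot"][2]
    d=np.array([x,y,z])-p; c,s=np.cos(psi),np.sin(psi)
    r=np.array([c*d[0]+s*d[1], s*d[0]-c*d[1], -d[2]])*100
    turn=(np.degrees(psi)-deg+180)%360-180
    print("t",round(st["time_s"],2),"pos",np.round(p*1000,1),"yaw",round(np.degrees(psi),2),"rp",np.round(st["eef_rot"][:2],4),"F",np.round(st["ft_force"],1),"M",np.round(st["moment"],2),"open",round(st["opening"]*1000,1))
    print("SHIFT cm",np.round(r,3),"turn deg",round(turn,2)); return r,turn
if __name__=="__main__": rel(*map(float,sys.argv[1:5]))
E
python3 mv.py .531 -.0872 .16 -32.8
```

```text
t 0.1 pos [ 220.  -476.3  238.6] yaw 24.8 rp [-3.1401 -0.    ] F [-1.1 -0.4  0.3] M [-0.02 -0.03 -0.02] open 85.6
SHIFT cm [ 44.546 -22.279   7.86 ] turn deg 57.6
```

Request:
{"method": "apply_moves", "body": {
  "targets": "1 4.5 -2.2 0 6;1 9 -4.5 0 12;1 13.5 -6.7 0 18;1 18 -9 0 24;1 22.5 -11.2 0 30;1 27 -13.5 1 36;1 31.5 -15.7 2 42;0.8 36 -18 4 48;0.7 40.5 -20.2 6 54;0.6 44.55 -22.28 7.86 57.6;0.6 44.55 -22.28 7.86 57.6;0.6 44.55 -22.28 7.86 57.6"
}}

```text
time_s: 1.3
tool_pos: [0.4519, -0.2314, 0.1675]
eef_rot: [-3.1, 0.003, -0.496]
ft_force: [0.1, -0.2, 0.3]
opening: 0.0516
```

```bash
python3 - <<'E'
from h import *
s=snap("side","side1");t=snap("top","top1")
crop(s,180,130,290,260,5,"s1");crop(t,220,160,330,260,5,"t1")
E
python3 mv.py .531 -.0872 .07 -32.8
```

```text
t 1.4 pos [ 452.1 -231.1  168. ] yaw -28.39 rp [-3.0992e+00  2.1000e-03] F [ 0.4  0.1 -1.2] M [-0.03  0.    0.01] open 51.1
SHIFT cm [  0.098 -16.41    9.805] turn deg 4.41
```

View pics/s1.png

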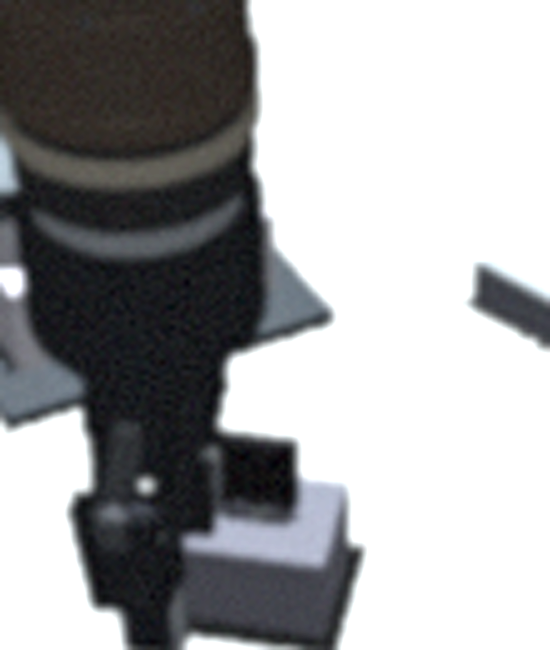

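View pics/t1.png

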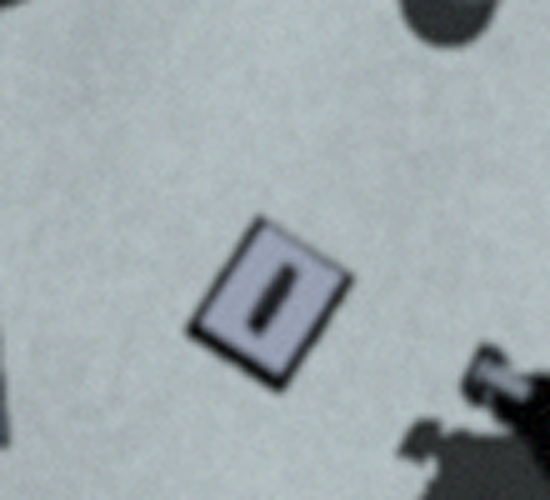

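```bash
python3 mv.py .531 -.0872 .16 -32.8; python3 -c "
from h import *
print(monitor.state()['qpos'],monitor.state()['joint_vel'])"
```

```text
t 1.4 pos [ 452.1 -231.1  168. ] yaw -28.39 rp [-3.0992e+00  2.1000e-03] F [ 0.4  0.1 -1.2] M [-0.03  0.    0.01] open 51.1
SHIFT cm [  0.098 -16.41    0.805] turn deg 4.41
[-0.49649191  0.10433424 -0.22048141  1.24812495  0.04234061  3.14062616] [ 0.01261463 -0.00983609  0.01529713  0.00903572  0.00916368  0.00016672]
```

Request:
{"method": "apply_moves", "body": {
  "targets": "0.6 0 0 0 -8;0.6 0 0 0 -16;0.6 0 0 0 -24;0.6 0 0 0 -32;0.6 0 0 0 -40;0.6 0 0 0 -48;0.6 0 0 0 -56;0.6 0 0 0 -64;0.6 0 0 0 -72;0.6 0 0 0 -80;0.6 0 0 0 -88;0.6 0 0 0 -88"
}}

```text
time_s: 2.6
tool_pos: [0.4529, -0.2306, 0.169]
eef_rot: [-3.14, -0.043, 1.042]
ft_force: [-0.2, 1.0, 0.1]
opening: 0.0513
```

```bash
python3 mv.py .531 -.0872 .16 147.2
```

```text
t 2.6 pos [ 452.9 -230.6  169. ] yaw 59.71 rp [-3.1398 -0.0426] F [-0.2  1.   0.1] M [ 0.02  0.03 -0.01] open 51.3
SHIFT cm [16.32  -0.486  0.904] turn deg -87.49
```

Request:
{"method": "apply_moves", "body": {
  "targets": "0.6 0 0 0 -8.5;0.6 0 0 0 -17;0.6 0 0 0 -25.5;0.6 0 0 0 -34;0.6 0 0 0 -42.5;0.6 0 0 0 -51;0.6 0 0 0 -59.5;0.6 0 0 0 -68;0.6 0 0 0 -76.5;0.6 0 0 0 -85;0.6 0 0 0 -93.5;0.6 0 0 0 -102"
}}

```text
time_s: 3.8
tool_pos: [0.4528, -0.2306, 0.1688]
eef_rot: [3.1, 0.007, 2.824]
ft_force: [-0.3, -0.2, -0.5]
opening: 0.051
```

Request:
{"method": "apply_moves", "body": {
  "targets": "0.6 0 0 0 -8.5;0.6 0 0 0 -17;0.6 0 0 0 -25.5;0.6 0 0 0 -34;0.6 0 0 0 -42.5;0.6 0 0 0 -51;0.6 0 0 0 -59.5;0.6 0 0 0 -68;0.6 0 0 0 -76.5;0.6 0 0 0 -85;0.6 0 0 0 -93.5;0.6 0 0 0 -102"
}}

```text
time_s: 5.0
tool_pos: [0.4528, -0.2307, 0.1688]
eef_rot: [-3.126, 0.04, -1.679]
ft_force: [0.1, 0.2, -0.3]
opening: 0.0513
```

Request:
{"method": "apply_moves", "body": {
  "targets": "0.6 0 0 0 -8.5;0.6 0 0 0 -17;0.6 0 0 0 -25.5;0.6 0 0 0 -34;0.6 0 0 0 -42.5;0.6 0 0 0 -51;0.6 0 0 0 -59.5;0.6 0 0 0 -64;0.6 0 0 0 -64"
}}

```text
time_s: 5.9
tool_pos: [0.4528, -0.2307, 0.1687]
eef_rot: [-3.099, 0.004, -0.567]
ft_force: [-0.9, -1.0, -0.5]
opening: 0.0514
```

```bash
python3 mv.py .531 -.0872 .16 147.2;  python3 -c "
from h import *
print(monitor.state()['qpos'])"
```

```text
t 5.9 pos [ 452.8 -230.7  168.7] yaw -32.48 rp [-3.0992  0.0039] F [-0.9 -1.  -0.5] M [-0.05  0.06  0.03] open 51.4
SHIFT cm [ -1.105 -16.304   0.871] turn deg -179.68
[-0.49527666  0.10385953 -0.21955886  1.24827394  0.04256796 -3.06985637]
```

Request:
{"method": "apply_moves", "body": {
  "targets": "0.6 0 0 0 -4;0.6 0 0 0 -6;0.6 0 0 0 -6"
}}

```text
time_s: 6.2
tool_pos: [0.4575, -0.2213, 0.1684]
eef_rot: [-3.106, -0.0, -0.475]
ft_force: [0.9, -0.3, -0.3]
opening: 0.0515
```

```bash
python3 mv.py .531 -.0872 .16 147.2;  python3 -c "
from h import *
print(monitor.state()['qpos'])"
```

```text
t 6.2 pos [ 457.5 -221.3  168.4] yaw -27.2 rp [-3.1064e+00 -1.0000e-04] F [ 0.9 -0.3 -0.3] M [-0.04 -0.02  0.  ] open 51.5
SHIFT cm [  0.408 -15.291   0.844] turn deg -174.4
[-0.470545    0.10318528 -0.22072994  1.24662146  0.03521374 -3.13736502]
```

Request:
{"method": "apply_moves", "body": {
  "targets": "0.6 0 0 0 -8;0.6 0 0 0 -8;0.6 0 0 0 -8"
}}

```text
time_s: 6.5
tool_pos: [0.471, -0.1877, 0.1683]
eef_rot: [-3.135, -0.004, -0.386]
ft_force: [0.9, 0.1, 0.7]
opening: 0.0514
```

```bash
python3 -c "
from h import *
print(monitor.state()['qpos'],monitor.state()['tool_pos'],monitor.state()['eef_rot'])"
```

```text
[-0.38285989  0.09798614 -0.22649924  1.24219789  0.00650656 -3.13894829] [ 0.47098416 -0.18766407  0.16828769] [-3.13507524 -0.00409585 -0.38550421]
```

Request:
{"method": "apply_moves", "body": {
  "targets": "0.6 0 0 0 -1.9;0.6 0 0 0 -1.9;0.6 0 0 0 -1.9"
}}

```text
time_s: 6.8
tool_pos: [0.4737, -0.1806, 0.1682]
eef_rot: [3.141, -0.004, -0.365]
ft_force: [-0.5, 0.1, -0.2]
opening: 0.0513
```

```bash
python3 -c "
from h import *
print(monitor.state()['qpos'],monitor.state()['tool_pos'],monitor.state()['eef_rot'])"
```

```text
[-3.64056164e-01  9.78416579e-02 -2.26828447e-01  1.24197101e+00
 -2.31227872e-04 -3.14026455e+00] [ 0.47367374 -0.18056016  0.16820546] [ 3.14136694 -0.00415552 -0.36538428]
```

Request:
{"method": "apply_moves", "body": {
  "targets": "0.6 0 0 0 8;0.6 0 0 0 16;0.6 0 0 0 24;0.6 0 0 0 32;0.6 0 0 0 40;0.6 0 0 0 48;0.6 0 0 0 56;0.6 0 0 0 64;0.6 0 0 0 72;0.6 0 0 0 80;0.6 0 0 0 88;0.6 0 0 0 96"
}}

```text
time_s: 8.0
tool_pos: [0.4736, -0.1809, 0.1682]
eef_rot: [-3.137, 0.0, -2.047]
ft_force: [0.4, -0.6, 0.6]
opening: 0.0511
```

```bash
python3 mv.py .531 -.0872 .14 147.2
```

```text
t 8.0 pos [ 473.6 -180.9  168.2] yaw -117.3 rp [-3.1375e+00  2.0000e-04] F [ 0.4 -0.6  0.6] M [-0.02 -0.01  0.04] open 51.1
SHIFT cm [-10.96   -0.807   2.818] turn deg 95.5
```

Request:
{"method": "apply_moves", "body": {
  "targets": "0.6 -1 0 0 8;0.6 -2 -0.1 0.2 16;0.6 -3 -0.2 0.5 24;0.6 -4 -0.3 0.8 32;0.6 -5 -0.4 1.1 40;0.6 -6 -0.5 1.4 48;0.6 -7 -0.6 1.7 56;0.6 -8 -0.65 2 64;0.6 -9 -0.7 2.3 72;0.6 -10 -0.75 2.6 80;0.6 -10.9 -0.8 2.8 88;0.6 -10.96 -0.807 2.82 95.5"
}}

```text
time_s: 9.2
tool_pos: [0.5309, -0.0861, 0.1396]
eef_rot: [3.141, 0.004, 2.57]
ft_force: [0.3, -0.1, 0.3]
opening: 0.0513
```

```bash
python3 - <<'E'
from h import *
s=snap("side","side1");t=snap("top","top1")
crop(s,180,130,290,260,5,"s2");crop(t,220,160,330,260,5,"t2")
E
python3 mv.py .531 -.0872 .068 147.2
```

```text
t 9.3 pos [530.6 -86.5 139.9] yaw 147.56 rp [3.1411 0.0038] F [-0.4 -0.1 -0. ] M [0.02 0.01 0.03] open 51.1
SHIFT cm [-0.068 -0.036  7.186] turn deg 0.36
```

View pics/s2.png

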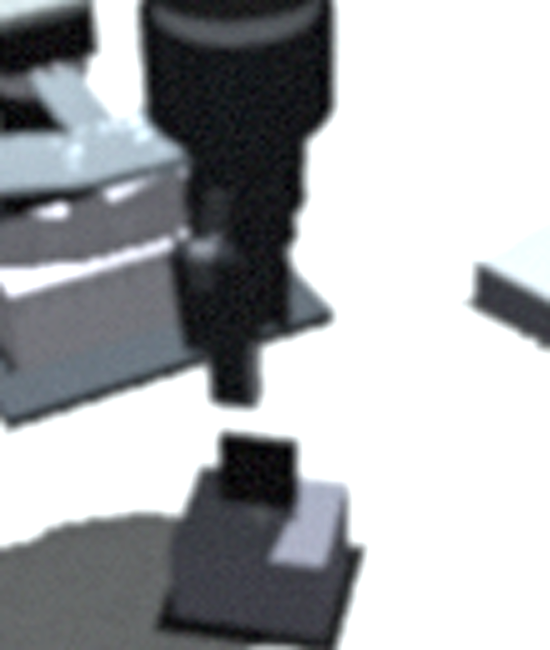

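View pics/t2.png

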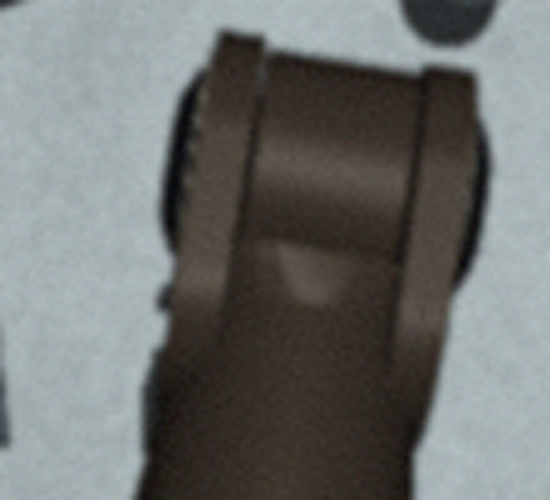

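Request:
{"method": "apply_moves", "body": {
  "targets": "0.6 -0.07 -0.03 2 0.3;0.6 -0.07 -0.03 4 0.3;0.6 -0.07 -0.03 6 0.3;0.6 -0.07 -0.03 7.2 0.3;0.6 -0.07 -0.03 7.2 0.3;0.6 -0.07 -0.03 7.2 0.3"
}}

```text
time_s: 9.9
tool_pos: [0.5315, -0.0873, 0.0685]
eef_rot: [3.141, 0.004, 2.572]
ft_force: [-0.2, -0.3, 0.8]
opening: 0.0513
```

```bash
python3 - <<'E'
from h import *
s=snap("side","side2")
crop(s,180,130,290,260,5,"s3")
E
python3 mv.py .531 -.0872 .068 147.2
```

```text
t 9.95 pos [531.9 -87.3  69. ] yaw 147.33 rp [3.1404 0.0052] F [0.8 0.2 0. ] M [0.01 0.09 0.  ] open 50.9
SHIFT cm [ 0.082 -0.039  0.099] turn deg 0.13
```

View pics/s3.png

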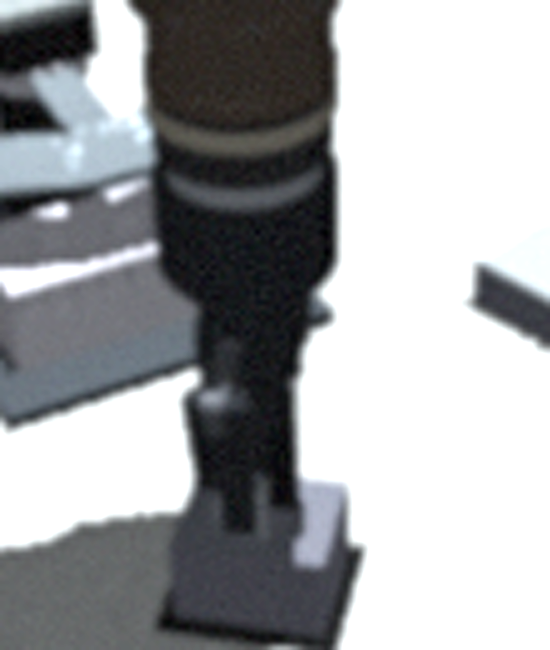

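Request:
{"method": "apply_moves", "body": {
  "targets": "0.4 0 0 0 0;0.25 0 0 0 0;0 0 0 0 0;0 0 0 0 0;0 0 0 0 0;0 0 0 0 0;0 0 0 0 0;0 0 0 0 0",
  "squeeze": 30
}}

```text
time_s: 10.75
tool_pos: [0.5319, -0.087, 0.0687]
eef_rot: [3.14, 0.005, 2.571]
ft_force: [0.2, 1.3, 5.3]
opening: 0.0096
```

```bash
python3 mv.py .531 -.0872 .068 147.2
```

```text
t 10.75 pos [531.9 -87.   68.7] yaw 147.31 rp [3.1401 0.0052] F [0.2 1.3 5.3] M [ 0.27  0.01 -0.03] open 9.6
SHIFT cm [ 0.062 -0.064  0.075] turn deg 0.11
```

Request:
{"method": "apply_moves", "body": {
  "targets": "0 0 0 0 0;0 0 0 0 0;0 0 0 -1 0;0 0 0 -2 0;0 0 0 -3 0;0 0 0 -4 0;0 0 0 -5 0;0 0 0 -6 0;0 0 0 -8 0;0 0 0 -10 0;0 0 0 -12 0;0 0 0 -12 0",
  "squeeze": 70
}}

```text
time_s: 11.95
tool_pos: [0.5323, -0.0871, 0.1913]
eef_rot: [3.139, 0.009, 2.571]
ft_force: [0.6, 1.0, -0.8]
opening: 0.0089
```

```bash
python3 - <<'E'
from h import *
s=snap("side","side3")
crop(s,180,80,290,210,5,"s4")
E
python3 mv.py .519 .252 .23 187.6
```

```text
t 12.0 pos [531.7 -87.  189.5] yaw 147.31 rp [3.1397 0.0068] F [-0.1 -0.4 -0.6] M [-0.01  0.04  0.05] open 8.7
SHIFT cm [19.383 27.842 -4.047] turn deg -40.29
```

View pics/s4.png

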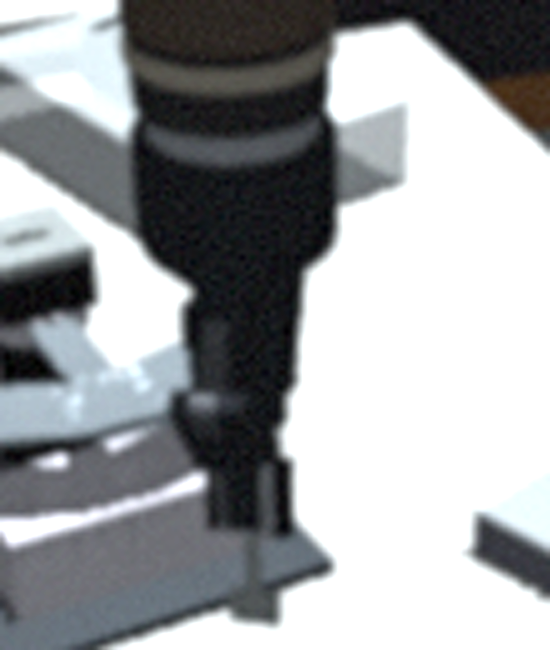

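Request:
{"method": "apply_moves", "body": {
  "targets": "0 0.5 1 -3.5 0;0 2.5 3.6 -4.5 -5;0 4.5 6.5 -4.5 -9;0 6.5 9.3 -4.5 -13;0 8.5 12.2 -4.5 -17;0 10.5 15 -4.5 -22;0 12.5 18 -4.5 -27;0 14.5 20.8 -4.5 -31;0 16.5 23.7 -4.5 -35;0 18.2 26.2 -4.5 -38;0 19.38 27.84 -4.5 -40.3;0 19.38 27.84 -4.5 -40.3"
}}

```text
time_s: 13.2
tool_pos: [0.5173, 0.2543, 0.2306]
eef_rot: [-3.139, 0.001, -3.005]
ft_force: [0.2, -0.4, -2.7]
opening: 0.0089
```

```bash
python3 - <<'E'
from h import *
s=snap("side","side4")
crop(s,145,60,245,180,6,"s5")
E
python3 mv.py .519 .252 .235 187.6
```

```text
t 13.25 pos [517.4 253.  230.9] yaw -172.3 rp [-3.1385e+00  1.4000e-03] F [-0.9  0.4 -0.6] M [ 0.02 -0.03  0.01] open 9.1
SHIFT cm [-0.146 -0.118 -0.409] turn deg 0.1
```

View pics/s5.png

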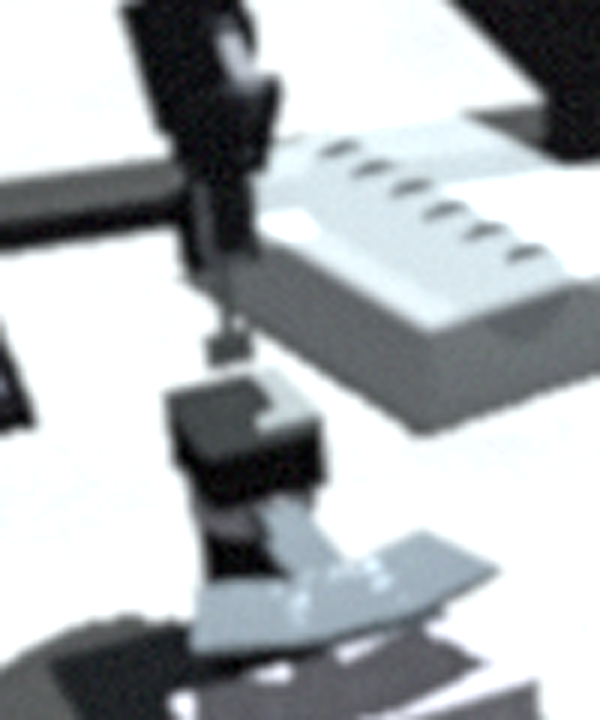

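```bash
cat > bit.py <<'E'
from h import *
def bitfit(s,ztip,q0,R=2.5):
    P=lambda x,y,z:np.array([x,y,z])
    z=ztip
    E=[(P(-.011,.003,z),P(-.011,.003,z+.015)),(P(.011,-.003,z),P(.011,-.003,z+.015)),(P(-.011,-.003,z),P(.011,-.003,z)),(P(.011,-.003,z+.015),P(.0034,-.003,z+.015))]
    r=fitedges(s,E,q0,R=R,free=(0,1)); return r,E
if __name__=="__main__":
    import sys
    f,zt=sys.argv[1],float(sys.argv[2])
    s=load(f"pics/{f}.npz")
    for dz in(-.002,0,.002):
        r,E=bitfit(s,zt+dz,(.5175,.2500,np.radians(7.6))); print(dz,np.round(r[:2]*1000,2))
        if dz==0: overlay(s,E,r,8,(165,95,215,145),"bit_"+f)
E
python3 bit.py side4 .1702
python3 - <<'E'
from h import *
s=load("pics/side0.npz");t=load("pics/top0.npz")
slot=box(0,0,.0245,.0085,.150);head=box(0,0,.056,.056,.150)
for q,w in((s,(165,100,215,150)),(t,(130,200,180,240))):
    r=fitedges(q,head,(.519,.252,np.radians(7.6)),free=(0,1)); print(np.round(r*1000,1))
    r2=fitedges(q,slot,(r[0],r[1],r[2]),R=1.8,free=(0,1)); print("slot",np.round(r2*1000,1))
    overlay(q,slot+head,r2,10,w,"slot_"+("s" if q is s else "t"))
E
```

```text
n 88 med|r|px 0.12 per edge [np.float64(0.09), np.float64(-0.8), np.float64(-0.05), np.float64(-1.3)]
-0.002 [519.26 259.91]
  n 87 med|r|px 0.12 per edge [np.float64(0.1), np.float64(-0.79), np.float64(-0.05), np.float64(-1.32)]
0 [518.56 255.98]
  n 87 med|r|px 0.11 per edge [np.float64(0.1), np.float64(-0.8), np.float64(-0.04), np.float64(-1.32)]
0.002 [517.83 252.02]
  n 96 med|r|px 0.19 per edge [np.float64(0.11), np.float64(0.1), np.float64(0.19), np.float64(0.2)]
[518.7 250.6 132.6]
  n 98 med|r|px 0.48 per edge [np.float64(0.04), np.float64(0.42), np.float64(0.92), np.float64(0.5)]
slot [520.5 248.2 132.6]
  n 75 med|r|px 0.15 per edge [np.float64(-0.01), np.float64(0.18), None, np.float64(0.32)]
[519.4 253.6 132.6]
  n 100 med|r|px 0.3 per edge [np.float64(-0.23), np.float64(0.31), np.float64(-0.05), np.float64(0.3)]
slot [518.6 255.1 132.6]
```

View pics/bit_side4.png

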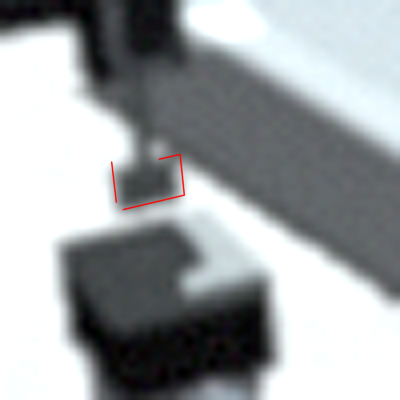

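View pics/slot_s.png

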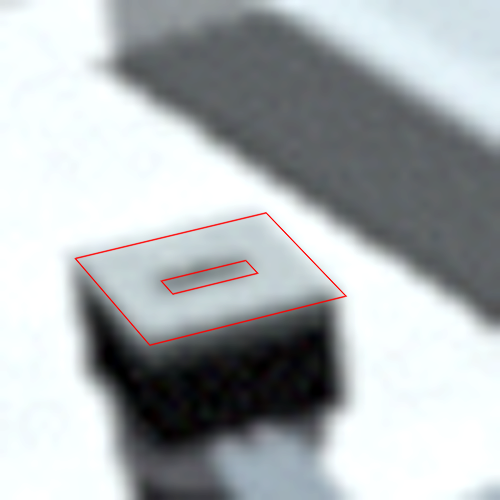

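View pics/slot_t.png

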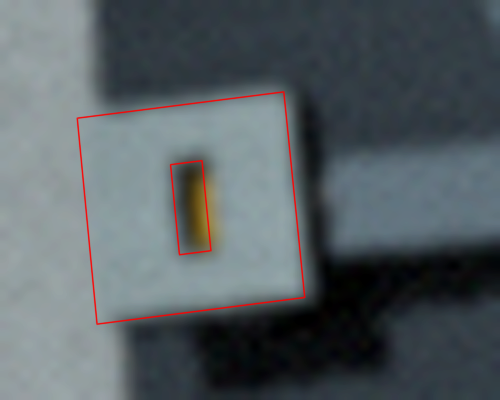

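```bash
python3 - <<'E'
from h import *
s=load("pics/side0.npz");t=load("pics/top0.npz");s4=load("pics/side4.npz")
print(ray(t,148.85,220.25,.15),ray(s,185.1,126.95,.15))
crop(t,140,210,160,232,24,"zt"); crop(s,170,112,204,142,20,"zs"); crop(s4,168,100,200,124,20,"zb")
E
```

```text
[0.51862334 0.25435755 0.15      ] [0.52002106 0.25005199 0.15      ]
```

View pics/zt.png

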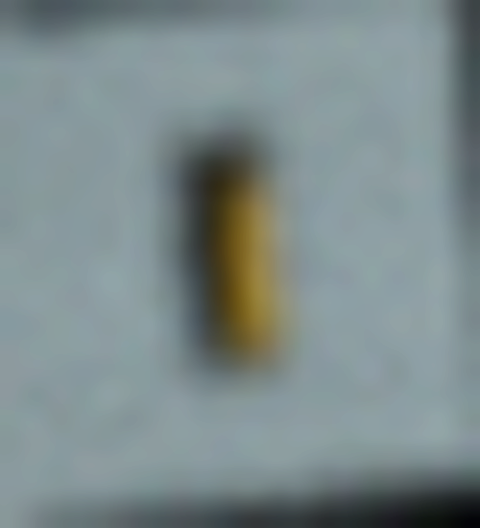

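View pics/zs.png

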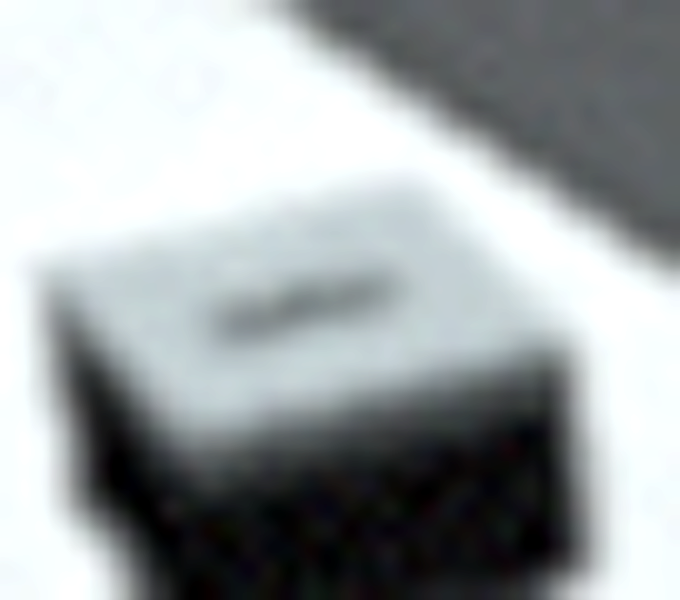

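View pics/zb.png

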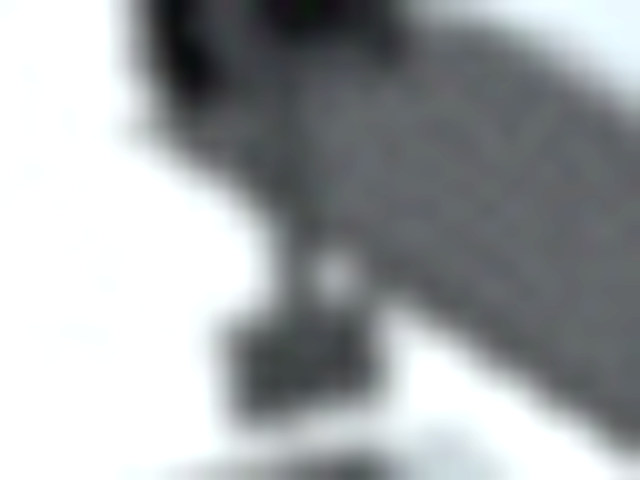

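```bash
python3 - <<'E'
from h import *
s=load("pics/side0.npz");t=load("pics/top0.npz");s4=load("pics/side4.npz")
print(ray(t,149.15,220.02,.15),ray(s,184.78,126.68,.15))
P=cloud(s4)
for v in range(114,122): print(v,[ (int(x*1e3),int(y*1e3),int(z*1e3)) for x,y,z in P[v,179:188]])
def look(s,h,m):
    pass
# head side face and top: depth check in side cam
P0=cloud(s)
for v in range(122,132,2): print(v,[ (int(x*1e3),int(y*1e3),int(z*1e3)) for x,y,z in P0[v,178:194:2]])
E
```

```text
[0.51924792 0.25357131 0.15      ] [0.51959556 0.25189781 0.15      ]
114 [(581, 646, -1), (584, 642, 0), (513, 255, 187), (514, 246, 190), (518, 249, 188), (598, 638, 0), (524, 254, 185), (526, 252, 186), (607, 629, 1)]
115 [(578, 633, 0), (583, 638, -2), (514, 258, 182), (515, 249, 186), (518, 250, 185), (520, 250, 185), (523, 251, 184), (526, 251, 183), (607, 628, -1)]
116 [(507, 252, 183), (509, 249, 184), (511, 247, 185), (514, 250, 183), (517, 251, 182), (520, 249, 182), (522, 248, 182), (525, 250, 181), (604, 616, 0)]
117 [(506, 248, 182), (508, 246, 183), (511, 248, 181), (514, 248, 181), (517, 252, 178), (520, 250, 179), (522, 249, 179), (525, 253, 177), (603, 612, -1)]
118 [(505, 247, 180), (508, 249, 178), (511, 247, 179), (514, 251, 176), (517, 251, 176), (519, 250, 176), (523, 253, 174), (525, 253, 173), (599, 594, 2)]
119 [(506, 250, 176), (508, 251, 175), (511, 250, 175), (513, 248, 175), (516, 247, 175), (519, 251, 173), (522, 251, 172), (524, 250, 172), (527, 252, 171)]
120 [(505, 250, 173), (507, 247, 174), (510, 249, 172), (513, 250, 171), (515, 247, 172), (519, 250, 170), (522, 251, 169), (593, 587, 0), (596, 585, 0)]Traceback (most recent call last):
  File "<stdin>", line 5, in <module>
ValueError: cannot convert float NaN to integer
```

```bash
python3 mv.py .5182 .2528 .2135 -172.4
```

```text
t 13.25 pos [517.4 253.  230.9] yaw -172.3 rp [-3.1385e+00  1.4000e-03] F [-0.9  0.4 -0.6] M [ 0.02 -0.03  0.01] open 9.1
SHIFT cm [-0.078 -0.028  1.741] turn deg 0.1
```

Request:
{"method": "apply_moves", "body": {
  "targets": "0 -0.08 -0.03 0.6 0.1;0 -0.08 -0.03 1.2 0.1;0 -0.08 -0.03 1.6 0.1;0 -0.08 -0.03 1.74 0.1;0 -0.08 -0.03 1.74 0.1;0 -0.08 -0.03 1.74 0.1"
}}

```text
time_s: 13.85
tool_pos: [0.519, 0.2518, 0.2153]
eef_rot: [-3.14, 0.004, -3.011]
ft_force: [0.8, -1.0, 0.5]
opening: 0.0088
```

```bash
python3 - <<'E'
from h import *
s=snap("side","side5")
crop(s,165,95,205,135,18,"zb5")
P=cloud(s)
e=[]
for v in range(118,130): 
  r=[P[v,u] for u in range(181,188)]; print(v,np.round(np.array(r)[:,0]*1e3),np.round(np.array(r)[:,1]*1e3),np.round(np.array(r)[:,2]*1e3))
E
python3 mv.py .5182 .2528 .2135 -172.4; python3 bit.py side5 .1525
```

```text
118 [579. 585. 516. 519. 593. 597. 600.] [605. 616. 248. 246. 599. 603. 601.] [  2.  -4. 178. 179.   2.  -1.   0.]
119 [578. 581. 516. 519. 592. 595. 598.] [602. 599. 248. 247. 599. 595. 593.] [ -1.   0. 175. 175.  -2.  -1.   0.]
120 [576. 579. 516.  nan 522. 525. 527.] [592. 589. 247.  nan 251. 252. 251.] [  0.   2. 173.  nan 170. 169. 169.]
121 [510. 514. 516. 518. 522. 524. 527.] [248. 252. 249. 245. 251. 248. 249.] [171. 168. 169. 171. 167. 168. 167.]
122 [510. 512. 515. 518. 520. 523. 526.] [247. 246. 248. 248. 244. 244. 249.] [168. 168. 167. 166. 168. 167. 164.]
123 [510. 512. 514. 518. 520. 523. 525.] [249. 247. 245. 250. 247. 249. 242.] [164. 165. 165. 162. 163. 162. 165.]
124 [509. 512. 515. 518. 520. 524. 526.] [247. 248. 249. 250. 249. 251. 249.] [162. 161. 160. 160. 159. 158. 158.]
125 [509. 512. 514. 517. 520. 522. 525.] [246. 249. 244. 249. 248. 247. 248.] [160. 158. 160. 157. 157. 157. 156.]
126 [509. 512. 515. 516. 521. 525. 527.] [247. 249. 250. 245. 256. 259. 259.] [156. 155. 154. 156. 150. 147. 147.]
127 [511. 513. 516. 519. 521. 523. 527.] [260. 257. 259. 258. 257. 254. 260.] [147. 148. 146. 146. 146. 147. 144.]
128 [510. 513. 513. 516. 518. 521. 523.] [258. 258. 247. 247. 245. 244. 242.] [145. 145. 150. 149. 150. 150. 150.]
129 [506. 509. 512. 514. 518. 520. 522.] [238. 240. 242. 240. 243. 241. 237.] [153. 151. 149. 150. 148. 148. 150.]
t 13.9 pos [519.  251.8 215.3] yaw -172.51 rp [-3.1396  0.004 ] F [ 0.5  0.1 -0.7] M [-0.03  0.05 -0.05] open 8.6
SHIFT cm [0.071 0.107 0.185] turn deg -0.11
  n 73 med|r|px 0.1 per edge [np.float64(0.19), np.float64(-0.11), np.float64(-0.28), np.float64(-0.0)]
-0.002 [520.86 260.55]
  n 73 med|r|px 0.11 per edge [np.float64(0.18), np.float64(-0.12), np.float64(-0.29), np.float64(-0.0)]
0 [520.09 256.59]
  n 73 med|r|px 0.11 per edge [np.float64(0.19), np.float64(-0.2), np.float64(-0.29), np.float64(-0.0)]
0.002 [519.31 252.65]
```

View pics/zb5.png

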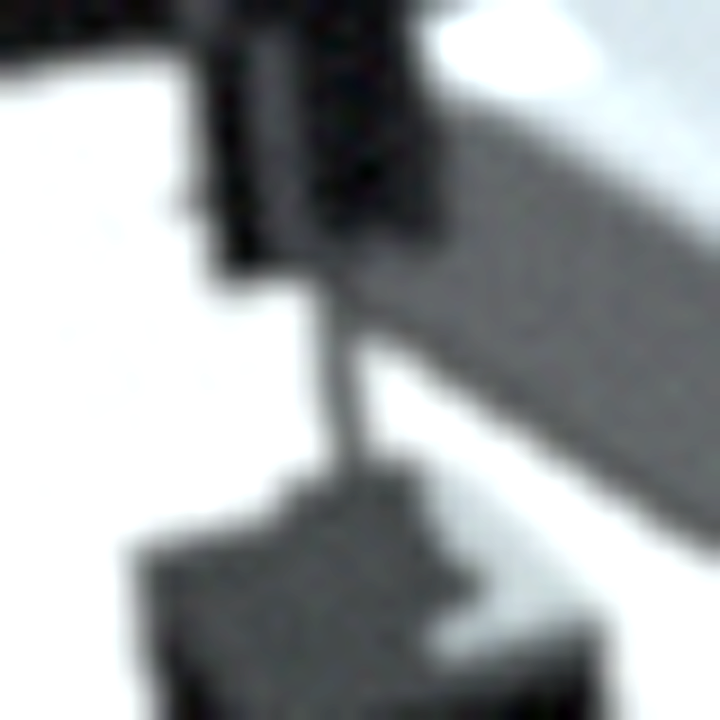

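```bash
python3 mv.py .5188 .2527 .2065 -172.4
```

```text
t 13.9 pos [519.  251.8 215.3] yaw -172.51 rp [-3.1396  0.004 ] F [ 0.5  0.1 -0.7] M [-0.03  0.05 -0.05] open 8.6
SHIFT cm [0.013 0.089 0.885] turn deg -0.11
```

Request:
{"method": "apply_moves", "body": {
  "targets": "0 0.01 0.09 0 -0.1;0 0.01 0.09 0.2 -0.1;0 0.01 0.09 0.4 -0.1;0 0.01 0.09 0.6 -0.1;0 0.01 0.09 0.8 -0.1;0 0.01 0.09 0.8 -0.1"
}}

```text
time_s: 14.5
tool_pos: [0.5187, 0.2528, 0.2067]
eef_rot: [-3.139, 0.003, -3.009]
ft_force: [0.3, -0.5, -1.3]
opening: 0.0093
```

```bash
python3 mv.py .5188 .2527 .1837 -172.4
```

```text
t 14.5 pos [518.7 252.8 206.7] yaw -172.39 rp [-3.1394  0.0034] F [ 0.3 -0.5 -1.3] M [ 0.11 -0.15  0.02] open 9.3
SHIFT cm [-0.006 -0.015  2.298] turn deg 0.01
```

Request:
{"method": "apply_moves", "body": {
  "targets": "0 0 0 0.3 0;0 0 0 0.6 0;0 0 0 0.9 0;0 0 0 0.9 0"
}}

```text
time_s: 14.9
tool_pos: [0.5187, 0.2529, 0.1975]
eef_rot: [-3.14, 0.003, -3.009]
ft_force: [1.0, 0.6, -2.2]
opening: 0.0089
```

```bash
python3 mv.py .5188 .2527 .1837 -172.4
```

```text
t 14.9 pos [518.7 252.9 197.5] yaw -172.39 rp [-3.1397  0.0032] F [ 1.   0.6 -2.2] M [ 0.23 -0.21 -0.01] open 8.9
SHIFT cm [-0.009 -0.024  1.384] turn deg 0.01
```

Request:
{"method": "apply_moves", "body": {
  "targets": "0 0 0 0.3 0;0 0 0 0.6 0;0 0 0 0.9 0;0 0 0 1.1 0;0 0 0 1.1 0"
}}

```text
time_s: 15.4
tool_pos: [0.5186, 0.253, 0.1867]
eef_rot: [-3.14, 0.003, -3.009]
ft_force: [0.9, 2.7, -2.1]
opening: 0.0093
```

```bash
python3 - <<'E'
from h import *
s=snap("side","side6")
crop(s,145,60,245,180,6,"s6")
E
python3 mv.py .5188 .2527 .1837 -172.4
```

```text
t 15.45 pos [518.7 253.  186.7] yaw -172.39 rp [-3.1398e+00  3.1000e-03] F [ 0.3  2.9 -2.4] M [ 0.68 -0.07  0.08] open 8.6
SHIFT cm [-0.011 -0.028  0.299] turn deg 0.01
```

View pics/s6.png

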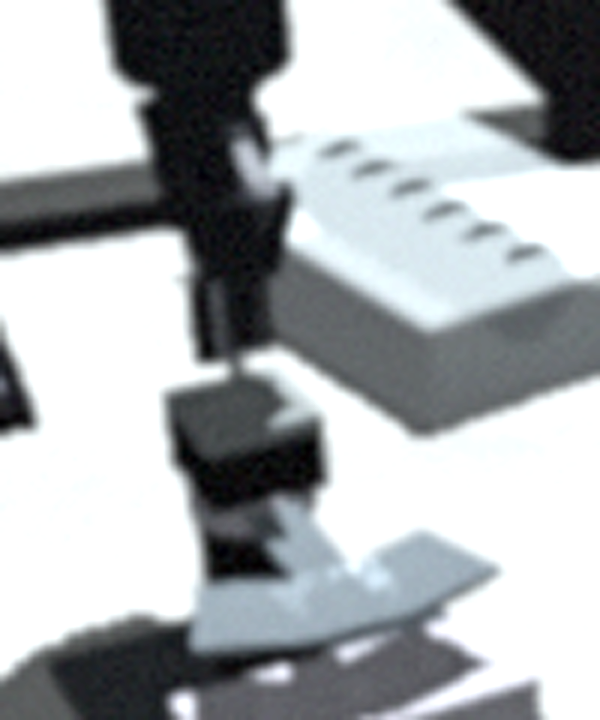

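Request:
{"method": "apply_moves", "body": {
  "targets": "0 0 0.02 0.15 0;0 0 0.02 0.3 0;0 0 0.02 0.3 0"
}}

```text
time_s: 15.75
tool_pos: [0.5188, 0.253, 0.184]
eef_rot: [-3.14, 0.004, -3.009]
ft_force: [-0.8, 2.4, 0.2]
opening: 0.0088
```

```bash
python3 mv.py .5188 .2527 .1837 -172.4
```

```text
t 15.75 pos [518.8 253.  184. ] yaw -172.4 rp [-3.1396  0.0036] F [-0.8  2.4  0.2] M [ 0.59 -0.04  0.05] open 8.8
SHIFT cm [ 0.006 -0.033  0.026] turn deg 0.0
```

Request:
{"method": "apply_moves", "body": {
  "targets": "0 0 0 0 5;0 0 0 0 10;0 0 0 0 15;0 0 0 0 20;0 0 0 0 25;0 0 0 0 30;0 0 0 0 30",
  "squeeze": 90
}}

```text
time_s: 16.45
tool_pos: [0.519, 0.2535, 0.1841]
eef_rot: [3.141, 0.004, 2.751]
ft_force: [1.4, 4.7, -1.4]
opening: 0.0087
```

```bash
python3 mv.py .5188 .2530 .1837 -172.4
```

```text
t 16.45 pos [519.  253.5 184.1] yaw 157.61 rp [3.1406 0.004 ] F [ 1.4  4.7 -1.4] M [ 1.2  -0.18  0.05] open 8.7
SHIFT cm [-0.005 -0.052  0.036] turn deg -29.99
```

Request:
{"method": "apply_moves", "body": {
  "targets": "0 0 0 0 6;0 0 0 0 12;0 0 0 0 18;0 0 0 0 24;0 0 0 0 30;0 0 0 0 36;0 0 0 0 42;0 0 0 0 42"
}}

```text
time_s: 17.25
tool_pos: [0.519, 0.2532, 0.1841]
eef_rot: [3.138, 0.003, 2.019]
ft_force: [1.8, 2.8, -0.1]
opening: 0.0089
```

```bash
python3 mv.py .5188 .2530 .1837 -172.4;python3 - <<'E'
from h import *
s=snap("side","side7");t=snap("top","top7")
crop(s,135,60,255,210,5,"s7");crop(t,130,160,230,260,6,"t7")
E
```

```text
t 17.25 pos [519.  253.2 184.1] yaw 115.71 rp [3.1383e+00 2.9000e-03] F [ 1.8  2.8 -0.1] M [ 0.82 -0.28  0.04] open 8.9
SHIFT cm [-0.014 -0.024  0.043] turn deg -71.89
```

View pics/s7.png

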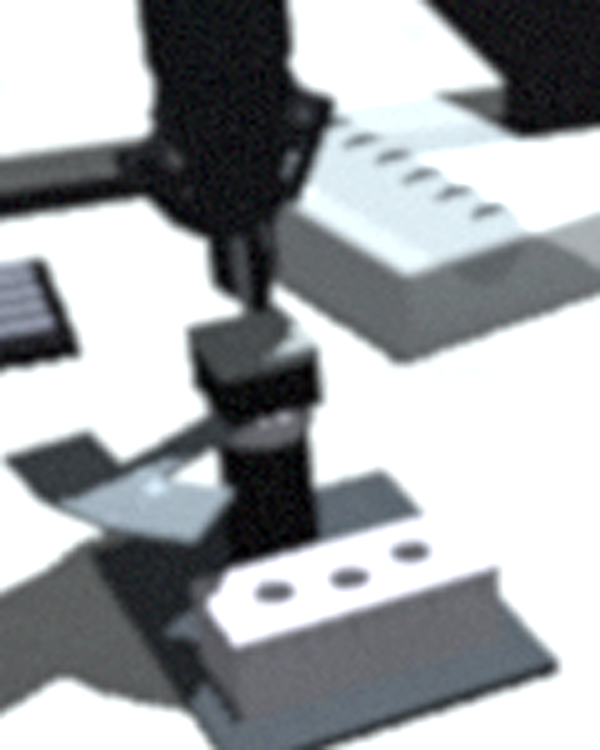

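View pics/t7.png

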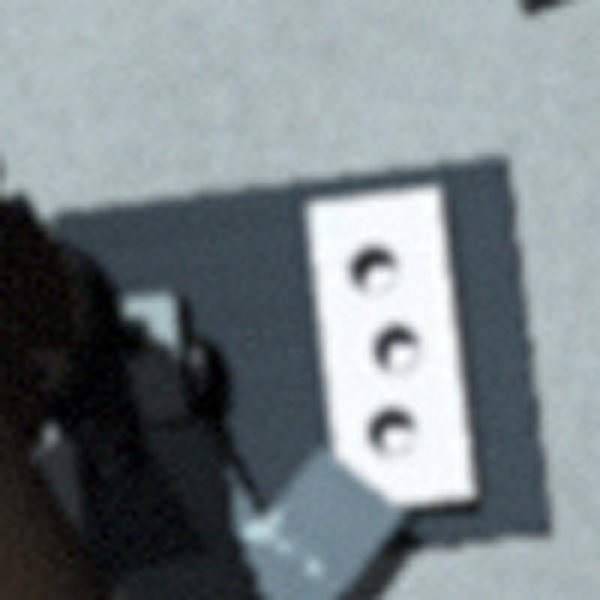

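Request:
{"method": "apply_moves", "body": {
  "targets": "0 0 0 0 3;0 0 0 0 6;0 0 0 0 8;0 0 0 0 8"
}}

```text
time_s: 17.75
tool_pos: [0.519, 0.253, 0.1841]
eef_rot: [3.138, 0.003, 1.88]
ft_force: [1.3, 3.9, -0.3]
opening: 0.0087
```

```bash
python3 mv.py .5188 .2530 .1837 -172.4
```

```text
t 17.75 pos [519.  253.  184.1] yaw 107.73 rp [3.138e+00 2.800e-03] F [ 1.3  3.9 -0.3] M [ 0.9  -0.27  0.07] open 8.7
SHIFT cm [ 0.009 -0.019  0.044] turn deg -79.87
```

Request:
{"method": "apply_moves", "body": {
  "targets": "0 0 0 0 1;0 0 0 0 2;0 0 0 0 3;0 0 0 0 3"
}}

```text
time_s: 18.15
tool_pos: [0.5189, 0.253, 0.1841]
eef_rot: [3.138, 0.003, 1.825]
ft_force: [2.0, 3.8, -0.4]
opening: 0.0086
```

```bash
python3 mv.py .5188 .2530 .1837 -172.4
```

```text
t 18.15 pos [518.9 253.  184.1] yaw 104.59 rp [3.138e+00 2.600e-03] F [ 2.   3.8 -0.4] M [ 0.86 -0.51  0.03] open 8.6
SHIFT cm [ 0.004 -0.011  0.042] turn deg -83.01
```

Request:
{"method": "apply_moves", "body": {
  "targets": "0 0 0 0 1;0 0 0 0 2;0 0 0 0 3;0 0 0 0 3"
}}

```text
time_s: 18.55
tool_pos: [0.5189, 0.253, 0.1841]
eef_rot: [3.138, 0.002, 1.773]
ft_force: [1.7, 3.7, -0.5]
opening: 0.009
```

```bash
python3 mv.py .5188 .2530 .1837 -172.4;python3 - <<'E'
from h import *
s=snap("side","side8");t=snap("top","top8")
crop(s,135,60,255,210,5,"s8");crop(t,130,160,230,260,6,"t8")
# guard angle from depth
for q in(s,t):
    P=cloud(q).reshape(-1,3); a=np.array([.519,.2525]); d=P[:,:2]-a
    r=np.hypot(*d.T); m=(abs(P[:,2]-.11)<.006)&(r>.095)&(r<.14)
    ang=np.degrees(np.arctan2(d[m,1],d[m,0])); ang=(ang+360)%360-7.6-270  # from -y, neg = clockwise
    print(m.sum(),np.percentile(ang,[2,50,98]))
E
```

```text
t 18.55 pos [518.9 253.  184.1] yaw 101.6 rp [3.1379e+00 2.4000e-03] F [ 1.7  3.7 -0.5] M [ 0.8  -0.63  0.58] open 9.0
SHIFT cm [-0.003 -0.007  0.042] turn deg -86.0
477 [-105.74494482  -71.70675899  -43.09481714]
649 [-99.62480954 -71.87465407 -44.93537133]
```

View pics/t8.png

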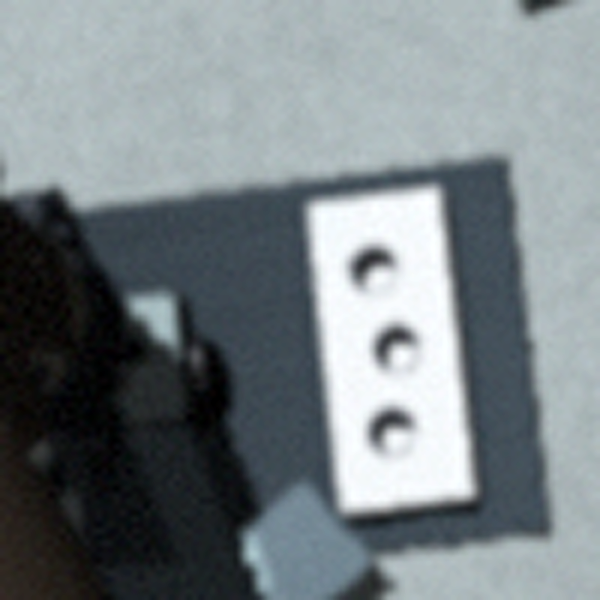

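Request:
{"method": "apply_moves", "body": {
  "targets": "0 0 0 0 -2;0 0 0 0 -4;0 0 0 0 -4;0.1 0 0 0 -4;0.2 0 0 0 -4;0.35 0 0 0 -4;0.5 0 0 0 -4;0.6 0 0 0 -4;0.6 0 0 -2 -4;0.6 0 0 -5 -4;0.6 0 0 -8 -4;0.6 0 0 -8 -4"
}}

```text
time_s: 19.85
tool_pos: [0.5197, 0.2536, 0.2685]
eef_rot: [3.132, 0.002, 1.843]
ft_force: [0.5, 1.1, 0.3]
opening: 0.0512
```

```bash
python3 mv.py .49 -.20 .26 -168;python3 - <<'E'
from h import *
s=snap("side","side9");t=snap("top","top9")
crop(s,135,60,255,210,5,"s9");cv2.imwrite("pics/t9.png",t["image"])
E
```

```text
t 19.85 pos [519.7 253.6 268.5] yaw 105.59 rp [3.1319e+00 1.6000e-03] F [0.5 1.1 0.3] M [-0.01 -0.01 -0.05] open 51.2
SHIFT cm [-42.892 -15.049   0.848] turn deg -86.41
```

View pics/s9.png

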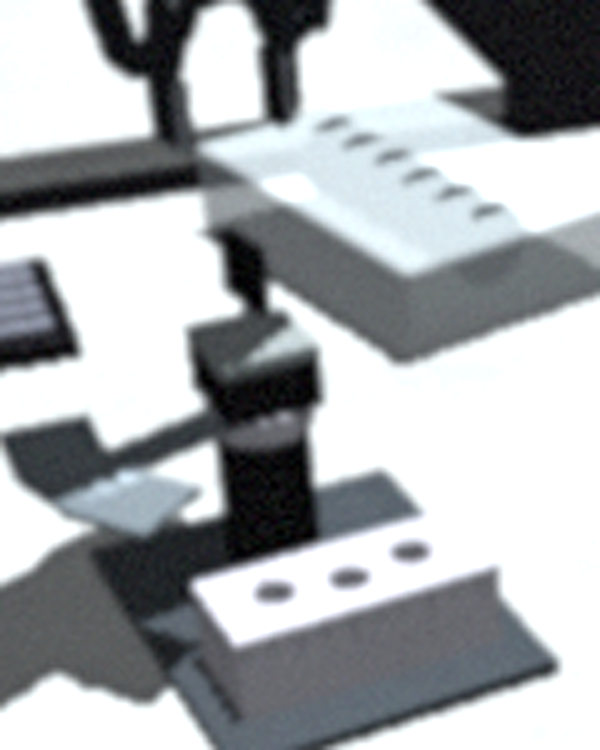

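View pics/t9.png

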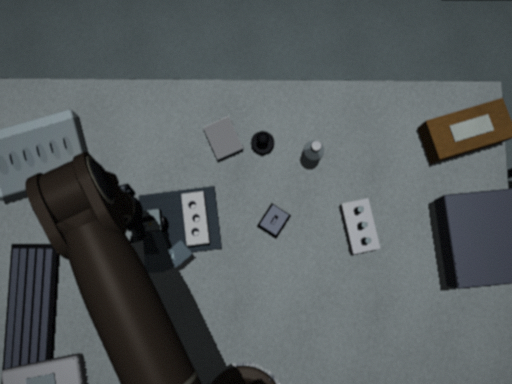

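```bash
python3 - <<'E'
from h import *
s=load("pics/side9.npz");t=load("pics/top9.npz")
car=box(0,0,.15,.08,.045)
for n,q in(("side",s),("top",t)):
    r=fitedges(q,car,(.5145,-.338,.21)); print(n,np.round(r[:2]*1000,1),np.degrees(r[2]))
    print(np.round(place(np.array([[-.045,0,0],[0,0,0],[.045,0,0]]),r)[:,:2]*1000,1))
crop(t,175,180,215,255,10,"wt");crop(t,340,195,385,255,10,"rt");crop(s,180,155,232,185,14,"ws");crop(s,230,280,310,350,9,"rs")
E
```

```text
n 90 med|r|px 0.15 per edge [np.float64(0.09), np.float64(0.29), np.float64(0.2), np.float64(0.1)]
side [ 514.8 -340. ] 12.056444153164334
[[ 470.8 -349.4]
 [ 514.8 -340. ]
 [ 558.8 -330.6]]
  n 100 med|r|px 0.18 per edge [np.float64(0.2), np.float64(-0.09), np.float64(0.19), np.float64(-0.15)]
top [ 515.4 -337.8] 11.966857613165443
[[ 471.4 -347.1]
 [ 515.4 -337.8]
 [ 559.4 -328.4]]
```

View pics/wt.png

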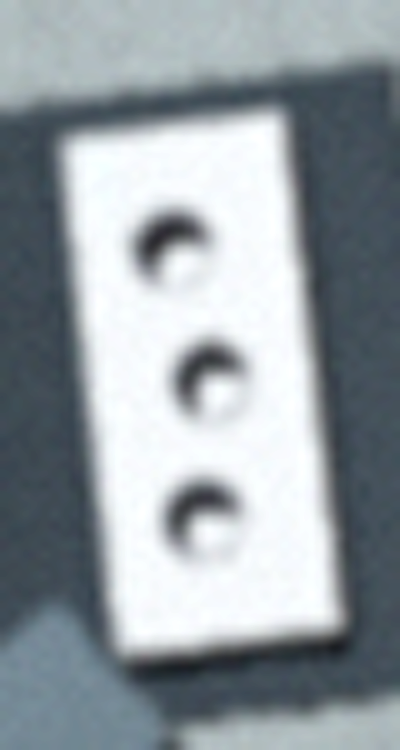

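View pics/ws.png

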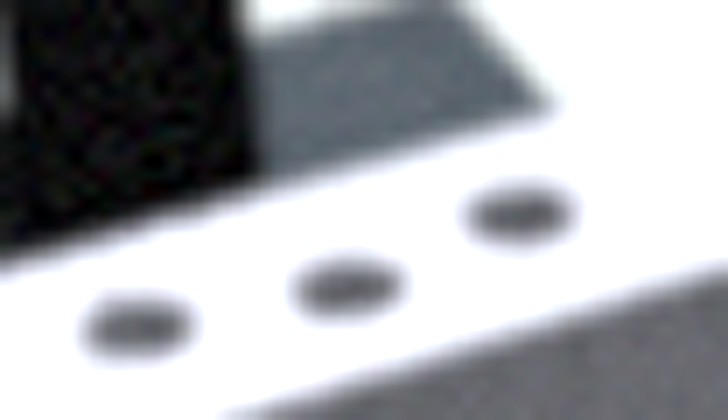

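View pics/rt.png

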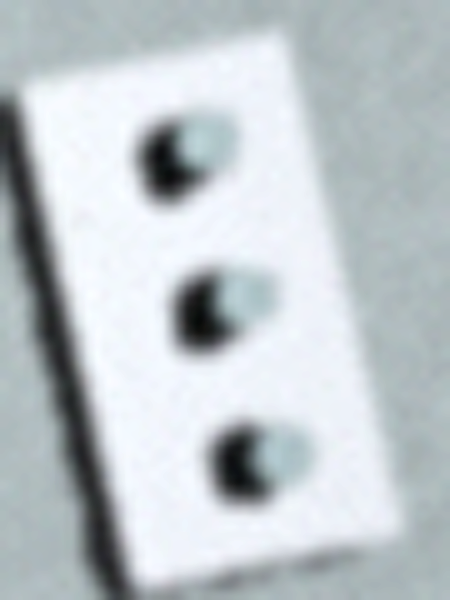

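View pics/rs.png

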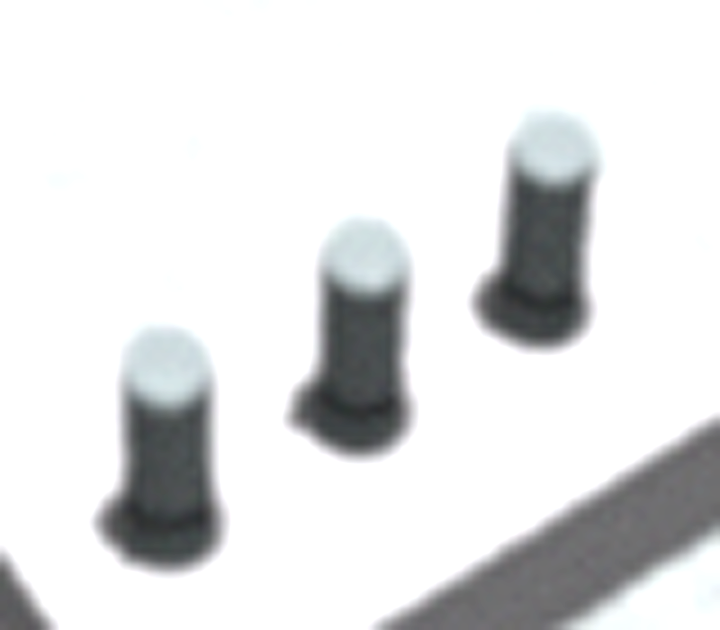

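```bash
python3 - <<'E'
from h import *
s=load("pics/side9.npz");t=load("pics/top9.npz")
def px(x,y,k,u0,v0): return (x+.5)/k-.5+u0,(y+.5)/k-.5+v0
for n,q,k,o,h,L in(("well t",t,10,(175,180),.06,[(205,522),(211,382),(170,248)]),("well s",s,14,(180,155),.06,[(138,327),(349,288),(520,213)]),("rod t",t,10,(340,195),.095,[(286,452),(248,293),(207,136)]),("rod s",s,9,(230,280),.095,[(167,366),(366,255),(554,148)])):
    for x,y in L: print(n,np.round(ray(q,*px(x,y,k,*o),h)[:2]*1000,1))
for z,p in((0,(-.0394,-.10805)),(1,(0,-.115)),(2,(.0394,-.10805))):
    print("nom",np.round(place([[*p,0]],(.519,.2533,np.radians(7.56)))[0,:2]*1e3,1))
E
```

```text
well t [493.5 140.7]
well t [533.8 139.9]
well t [572.6 152.6]
well s [494.7 139. ]
well s [535.2 136.9]
well s [573.  149.5]
rod t [ 471.4 -348. ]
rod t [ 515.8 -338.5]
rod t [ 560.1 -328. ]
rod s [ 470.7 -350. ]
rod s [ 514.7 -340.7]
rod s [ 558.9 -331. ]
nom [494.2 141. ]
nom [534.1 139.3]
nom [572.3 151.4]
```

```bash
python3 mv.py .5598 -.3282 .26 -168
```

```text
t 19.95 pos [518.8 253.2 264.5] yaw 105.6 rp [3.137e+00 2.500e-03] F [-0.6  0.4 -1.2] M [ 0.   -0.01 -0.  ] open 51.4
SHIFT cm [-57.1   -11.682   0.45 ] turn deg -86.4
```

Request:
{"method": "apply_moves", "body": {
  "targets": "0.6 -3 -0.6 0 -5;0.6 -6.5 -1.3 0 -10;0.6 -10 -2 0 -15;0.6 -13.5 -2.8 0 -20;0.6 -17 -3.5 0 -26;0.6 -20.5 -4.2 0 -32;0.6 -24 -4.9 0 -38;0.6 -27.5 -5.6 0 -44;0.6 -31 -6.3 0 -50;0.6 -34.5 -7 0 -56;0.6 -38 -7.8 0 -62;0.6 -41.5 -8.5 0 -68"
}}

```text
time_s: 21.15
tool_pos: [0.5474, -0.1708, 0.2632]
eef_rot: [-3.141, 0.001, 3.034]
ft_force: [0.1, -0.5, 0.6]
opening: 0.0513
```

```bash
python3 mv.py .5598 -.3282 .15 -168
```

```text
t 21.15 pos [ 547.4 -170.8  263.2] yaw 173.84 rp [-3.1409e+00  1.5000e-03] F [ 0.1 -0.5  0.6] M [ 0.05 -0.09 -0.01] open 51.3
SHIFT cm [ -2.917 -15.516  11.32 ] turn deg -18.16
```

Request:
{"method": "apply_moves", "body": {
  "targets": "0.6 -0.6 -3 1 -4;0.6 -1.3 -6.5 3 -8;0.6 -2 -10 5 -12;0.6 -2.6 -13.5 8 -16;0.6 -2.92 -15.5 10 -18.2;0.6 -2.92 -15.52 11.3 -18.2;0.6 -2.92 -15.52 11.3 -18.2"
}}

```text
time_s: 21.85
tool_pos: [0.5586, -0.3263, 0.1484]
eef_rot: [3.139, -0.001, -2.937]
ft_force: [0.3, -0.3, 1.5]
opening: 0.051
```

```bash
python3 - <<'E'
from h import *
s=snap("side","side10")
crop(s,200,210,350,380,4,"s10")
car=box(0,0,.15,.08,.045)
E
python3 mv.py .5598 -.3282 .072 -168
```

```text
t 21.9 pos [ 559.4 -326.1  150.5] yaw -168.22 rp [3.1413e+00 1.0000e-03] F [ 0.1  0.9 -0.1] M [-0.01 -0.02 -0.05] open 51.4
SHIFT cm [ 7.000e-03 -2.150e-01  7.851e+00] turn deg -0.22
```

View pics/s10.png

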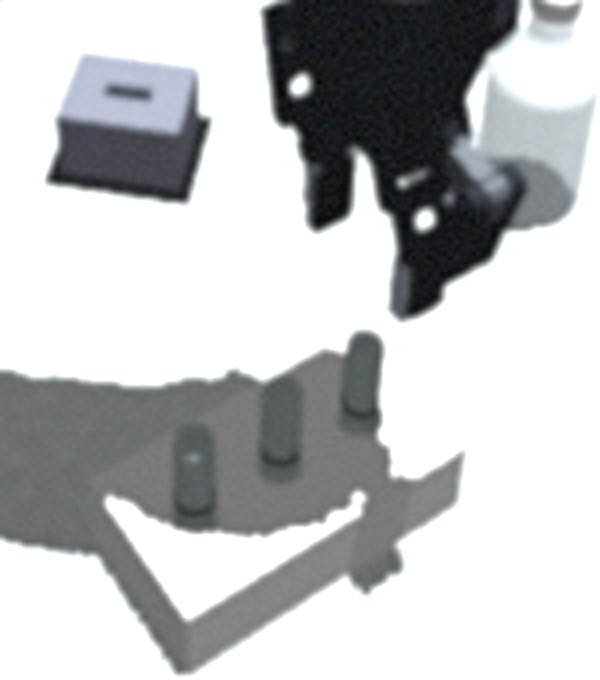

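Request:
{"method": "apply_moves", "body": {
  "targets": "0.6 0 -0.2 2 -0.2;0.6 0 -0.2 4 -0.2;0.6 0 -0.2 6 -0.2;0.6 0 -0.2 7.85 -0.2;0.6 0 -0.2 7.85 -0.2;0.6 0 -0.2 7.85 -0.2"
}}

```text
time_s: 22.5
tool_pos: [0.5617, -0.3284, 0.0751]
eef_rot: [-3.139, 0.004, -2.931]
ft_force: [0.8, 0.1, 0.8]
opening: 0.0513
```

```bash
python3 mv.py .5598 -.3282 .072 -168
```

```text
t 22.5 pos [ 561.7 -328.4   75.1] yaw -167.93 rp [-3.1386  0.0043] F [0.8 0.1 0.8] M [ 0.02 -0.05  0.  ] open 51.3
SHIFT cm [0.177 0.06  0.308] turn deg 0.07
```

Request:
{"method": "apply_moves", "body": {
  "targets": "0.6 0 0 0 0;0.6 0 0 0 0;0.6 0 0 0 0"
}}

```text
time_s: 22.8
tool_pos: [0.5616, -0.3294, 0.0748]
eef_rot: [-3.138, 0.005, -2.932]
ft_force: [-0.3, -0.2, 0.4]
opening: 0.0513
```

```bash
python3 mv.py .5598 -.3282 .072 -168
```

```text
t 22.8 pos [ 561.6 -329.4   74.8] yaw -167.99 rp [-3.1381  0.0046] F [-0.3 -0.2  0.4] M [-0.02  0.   -0.07] open 51.3
SHIFT cm [0.151 0.155 0.277] turn deg 0.01
```

Request:
{"method": "apply_moves", "body": {
  "targets": "0.6 0.15 0.15 0.28 0;0.6 0.15 0.15 0.28 0;0.6 0.15 0.15 0.28 0"
}}

```text
time_s: 23.1
tool_pos: [0.5591, -0.328, 0.0707]
eef_rot: [-3.139, 0.003, -2.932]
ft_force: [-0.4, -0.3, -0.6]
opening: 0.0512
```

```bash
python3 mv.py .5598 -.3282 .072 -168
```

```text
t 23.1 pos [ 559.1 -328.    70.7] yaw -168.0 rp [-3.1395e+00  3.1000e-03] F [-0.4 -0.3 -0.6] M [ 0.06 -0.01 -0.02] open 51.2
SHIFT cm [-0.062 -0.033 -0.131] turn deg -0.0
```

Request:
{"method": "apply_moves", "body": {
  "targets": "0.45 0 0 0 0;0.3 0 0 0 0;0.1 0 0 0 0;0 0 0 0 0;0 0 0 0 0;0 0 0 0 0;0 0 0 0 0",
  "squeeze": 50
}}

```text
time_s: 23.8
tool_pos: [0.5595, -0.3281, 0.071]
eef_rot: [-3.139, 0.004, -2.932]
ft_force: [-0.2, 0.1, 0.8]
opening: 0.0163
```

```bash
python3 mv.py .5598 -.3282 .072 -168
```

```text
t 23.8 pos [ 559.5 -328.1   71. ] yaw -168.0 rp [-3.1389  0.0037] F [-0.2  0.1  0.8] M [-0.12 -0.02 -0.01] open 16.3
SHIFT cm [-0.03  -0.012 -0.097] turn deg 0.0
```

Request:
{"method": "apply_moves", "body": {
  "targets": "0 0 0 -1 0;0 0 0 -3 0;0 0 0 -5 0;0 0 0 -8 0;0 0 0 -11 0;0 0 0 -12 0;0 0 0 -12 0",
  "squeeze": 60
}}

```text
time_s: 24.5
tool_pos: [0.5596, -0.3283, 0.1926]
eef_rot: [-3.137, 0.006, -2.932]
ft_force: [-0.2, 0.5, -1.9]
opening: 0.0163
```

```bash
python3 - <<'E'
from h import *
s=snap("side","side11")
crop(s,200,190,350,360,4,"s11")
E
python3 mv.py .5724 .1518 .19 -172.4
```

```text
t 24.55 pos [ 559.  -327.9  190.7] yaw -168.0 rp [-3.1389  0.0038] F [ 0.2  0.3 -2.3] M [-0.03 -0.03  0.01] open 16.6
SHIFT cm [-11.289  46.643   0.073] turn deg 4.4
```

View pics/s11.png

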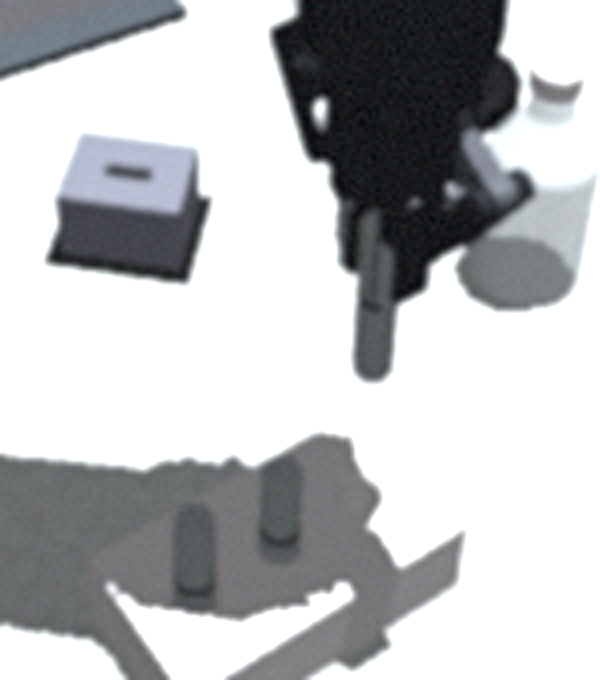

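Request:
{"method": "apply_moves", "body": {
  "targets": "0 -0.9 3 0 0.4;0 -1.7 7 0 0.8;0 -2.7 11 0 1.2;0 -3.6 15 0 1.6;0 -4.6 19 0 2;0 -5.6 23 0 2.4;0 -6.5 27 0 2.8;0 -7.5 31 0 3.2;0 -8.5 35 0 3.6;0 -9.4 39 0 4;0 -10.4 43 0 4.2;0 -11 45.5 0 4.4"
}}

```text
time_s: 25.75
tool_pos: [0.5706, 0.1426, 0.1876]
eef_rot: [-3.14, 0.0, -3.007]
ft_force: [-0.1, 0.1, -1.4]
opening: 0.0164
```

Request:
{"method": "apply_moves", "body": {
  "targets": "0 -0.3 1.1 0 0;0 -0.3 1.1 0 0;0 -0.3 1.1 0 0;0 -0.3 1.1 0 0"
}}

```text
time_s: 26.15
tool_pos: [0.5733, 0.15, 0.1897]
eef_rot: [-3.139, 0.003, -3.01]
ft_force: [0.2, -0.2, -1.3]
opening: 0.0164
```

```bash
python3 mv.py .5724 .1518 .14 -172.4
```

```text
t 26.15 pos [573.3 150.  189.7] yaw -172.48 rp [-3.139e+00  2.800e-03] F [ 0.2 -0.2 -1.3] M [ 0.03 -0.03 -0.01] open 16.4
SHIFT cm [0.061 0.19  4.973] turn deg -0.08
```

Request:
{"method": "apply_moves", "body": {
  "targets": "0 0.06 0.19 2 0;0 0.06 0.19 4 0;0 0.06 0.19 5.6 0;0 0.06 0.19 5.6 0;0 0.06 0.19 5.6 0;0 0.06 0.19 5.6 0"
}}

```text
time_s: 26.75
tool_pos: [0.5734, 0.1527, 0.1354]
eef_rot: [-3.14, 0.005, -3.01]
ft_force: [0.3, -0.1, 0.1]
opening: 0.0165
```

```bash
python3 - <<'E'
from h import *
s=snap("side","side12")
crop(s,165,120,240,195,8,"s12")
E
python3 mv.py .5724 .1518 .14 -172.4
```

```text
t 26.8 pos [573.5 152.8 135.5] yaw -172.43 rp [-3.1397  0.0056] F [ 0.2 -0.3 -1.8] M [ 0.02  0.01 -0.01] open 16.6
SHIFT cm [ 0.119 -0.09  -0.452] turn deg -0.03
```

View pics/s12.png

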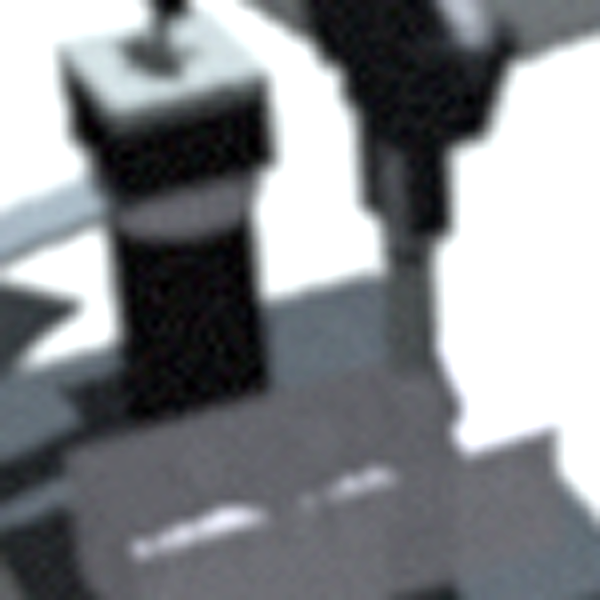

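```bash
cat > cyl.py <<'E'
from h import *
def cyl(s,c,z0,z1,r=.009,rad=.02):
    P=cloud(s).reshape(-1,3); m=(P[:,2]>z0)&(P[:,2]<z1)&(np.hypot(P[:,0]-c[0],P[:,1]-c[1])<rad)
    Q=P[m]; f=lambda q:np.hypot(Q[:,0]-q[0],Q[:,1]-q[1])-r
    o=least_squares(f,[c[0],c[1]],loss='soft_l1',f_scale=.002)
    # lateral: from silhouette midpoint as check
    return np.round(o.x*1000,1),m.sum(),round(np.median(Q[:,2]),3), round(Q[:,2].min(),3)
if __name__=="__main__":
    import sys
    a=sys.argv; s=load(f"pics/{a[1]}.npz"); print(cyl(s,(float(a[2]),float(a[3])),float(a[4]),float(a[5])))
E
python3 cyl.py side12 .573 .151 .08 .12; python3 cyl.py side12 .573 .151 .08 .10;python3 cyl.py side12 .573 .151 .10 .12
# validation: rods in carrier
for p in ".4707 -.349" ".515 -.340" ".559 -.33"; do python3 cyl.py side9 $p .06 .088; done
```

```text
(array([573.4, 151.4]), np.int64(87), np.float64(0.1), np.float64(0.08))
(array([573.6, 151.7]), np.int64(45), np.float64(0.091), np.float64(0.08))
(array([573.1, 151.2]), np.int64(42), np.float64(0.109), np.float64(0.101))
(array([ 471. , -348.4]), np.int64(108), np.float64(0.074), np.float64(0.06))
(array([ 515.1, -338.9]), np.int64(100), np.float64(0.073), np.float64(0.06))
(array([ 559.2, -329.5]), np.int64(97), np.float64(0.075), np.float64(0.06))
```

```bash
python3 mv.py .5726 .1517 .115 -172.4
```

```text
t 26.8 pos [573.5 152.8 135.5] yaw -172.43 rp [-3.1397  0.0056] F [ 0.2 -0.3 -1.8] M [ 0.02  0.01 -0.01] open 16.6
SHIFT cm [ 0.1   -0.103  2.048] turn deg -0.03
```

Request:
{"method": "apply_moves", "body": {
  "targets": "0 0.1 -0.1 0 0;0 0.1 -0.1 0.6 0;0 0.1 -0.1 1.1 0;0 0.1 -0.1 1.5 0;0 0.1 -0.1 1.8 0;0 0.1 -0.1 1.8 0"
}}

```text
time_s: 27.4
tool_pos: [0.5716, 0.1519, 0.1154]
eef_rot: [-3.139, 0.003, -3.009]
ft_force: [-0.4, 1.2, -1.1]
opening: 0.0165
```

```bash
python3 mv.py .5726 .1517 .115 -172.4
```

```text
t 27.4 pos [571.6 151.9 115.4] yaw -172.39 rp [-3.1394e+00  2.5000e-03] F [-0.4  1.2 -1.1] M [ 0.03  0.02 -0.02] open 16.5
SHIFT cm [-0.097 -0.032  0.038] turn deg 0.01
```

Request:
{"method": "apply_moves", "body": {
  "targets": "0 -0.06 -0.02 0 0;0 -0.06 -0.02 0.7 0;0 -0.06 -0.02 1.4 0;0 -0.06 -0.02 2.1 0;0 -0.06 -0.02 2.8 0;0 -0.06 -0.02 3.5 0;0 -0.06 -0.02 3.5 0"
}}

```text
time_s: 28.1
tool_pos: [0.5719, 0.1516, 0.0796]
eef_rot: [-3.139, 0.001, -3.009]
ft_force: [-0.8, 0.1, -1.7]
opening: 0.0164
```

```bash
python3 mv.py .5726 .1517 .0757 -172.4
```

```text
t 28.1 pos [571.9 151.6  79.6] yaw -172.39 rp [-3.1393e+00  1.5000e-03] F [-0.8  0.1 -1.7] M [-0.03  0.05  0.05] open 16.4
SHIFT cm [-0.069  0.003  0.394] turn deg 0.01
```

Nearly at the bottom with no contact forces; a slow final step, then release.

Request:
{"method": "apply_moves", "body": {
  "targets": "0 0 0 0.15 0;0 0 0 0.3 0;0 0 0 0.4 0;0 0 0 0.4 0"
}}

```text
time_s: 28.5
tool_pos: [0.5728, 0.1518, 0.0772]
eef_rot: [-3.14, 0.004, -3.009]
ft_force: [-0.2, -0.2, -1.9]
opening: 0.0162
```

```bash
python3 mv.py .5726 .1517 .0757 -172.4
```

```text
t 28.5 pos [572.8 151.8  77.2] yaw -172.39 rp [-3.1395  0.0038] F [-0.2 -0.2 -1.9] M [ 0.01 -0.01 -0.03] open 16.2
SHIFT cm [ 0.016 -0.005  0.15 ] turn deg 0.01
```

Request:
{"method": "apply_moves", "body": {
  "targets": "0.2 0 0 0.1 0;0.3 0 0 0.1 0;0.45 0 0 0.1 0;0.5 0 0 0.1 0;0.5 0 0 -1.5 0;0.5 0 0 -4 0;0.5 0 0 -8 0;0.5 0 0 -11 0;0.5 0 0 -11 0"
}}

```text
time_s: 29.4
tool_pos: [0.5745, 0.1525, 0.1924]
eef_rot: [-3.141, 0.012, -3.009]
ft_force: [0.2, -0.4, 0.8]
opening: 0.0427
```

```bash
cat > carr.py <<'E'
import sys
from h import *
n=sys.argv[1]
s=snap("side","s_"+n);t=snap("top","t_"+n)
P=cloud(t)
car=box(0,0,.15,.08,.045)
m=(abs(P[...,2]-.045)<.005)&(P[...,1]<-.2)&(P[...,0]>.3)&(P[...,0]<.75)&(P[...,1]>-.45)
k,l,stt,cen=cv2.connectedComponentsWithStats(m.astype(np.uint8)); i=1+stt[1:,4].argmax()
W=np.array([ray(t,a,b,.045)[:2] for b,a in zip(*np.nonzero(l==i))]); R=rect(W); print("rect",R)
w,h=R[1]; a=R[2]+(0 if w>h else 90); a=(a+90)%180-90
for nm,q in(("side",s),("top",t)):
    r=fitedges(q,car,(R[0][0]/1e3+.001,R[0][1]/1e3-.001,np.radians(a)),verbose=False); print(nm,np.round(r[:2]*1000,1),round(np.degrees(r[2]),2),np.round(place(np.array([[-.045,0,0],[0,0,0],[.045,0,0]]),r)[:,:2]*1000,1).tolist())
crop(s,140,60,300,380,2,"s_"+n); crop(t,140,170,400,270,3,"t_"+n)
E
python3 carr.py a; python3 mv.py .5156 -.3381 .15 -168
```

```text
rect (array([ 513.6, -337. ]), array([149.9,  81.5]), 12.1, array([ 513.9, -336.7]), 1153)
side [ 514.9 -339.9] 12.07 [[470.9, -349.3], [514.9, -339.9], [558.9, -330.5]]
top [ 515.3 -337.8] 12.08 [[471.3, -347.2], [515.3, -337.8], [559.3, -328.3]]
t 29.5 pos [572.8 152.1 188. ] yaw -172.39 rp [-3.1398  0.0057] F [1.3 0.4 0.1] M [-0.01  0.03  0.  ] open 43.0
SHIFT cm [ 12.156 -47.83    3.798] turn deg -4.39
```

View pics/t_a.png

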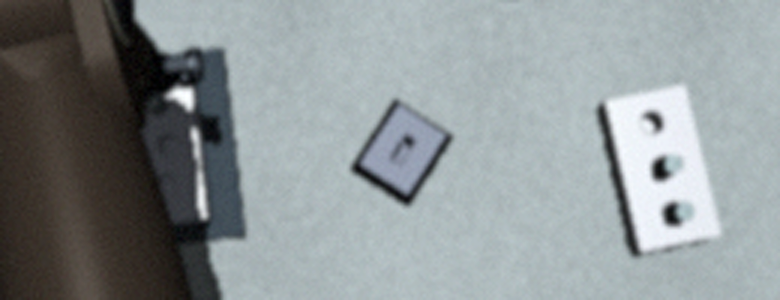

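View pics/s_a.png

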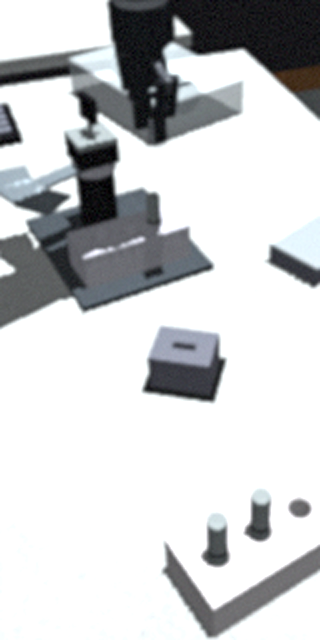

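Request:
{"method": "apply_moves", "body": {
  "targets": "0.5 0.8 -3 0 -0.4;0.5 1.8 -7 0 -0.8;0.5 2.8 -11 0 -1.2;0.5 3.8 -15 0 -1.6;0.5 4.8 -19 0 -2;0.5 5.8 -23 0 -2.4;0.5 6.9 -27 0 -2.8;0.5 7.9 -31 0 -3.2;0.5 8.9 -35 0 -3.6;0.5 9.9 -39 1 -4;0.5 10.9 -43 2 -4.2;0.5 11.6 -45.5 3 -4.4"
}}

```text
time_s: 30.7
tool_pos: [0.5164, -0.3168, 0.1554]
eef_rot: [-3.14, 0.002, -2.934]
ft_force: [0.1, 0.4, 0.0]
opening: 0.0429
```

Request:
{"method": "apply_moves", "body": {
  "targets": "0.5 0.55 -2.3 0.8 0;0.5 0.55 -2.3 0.8 0;0.5 0.55 -2.3 0.8 0;0.5 0.55 -2.3 0.8 0"
}}

```text
time_s: 31.1
tool_pos: [0.5169, -0.3372, 0.1493]
eef_rot: [-3.14, 0.003, -2.931]
ft_force: [0.5, 0.2, 0.2]
opening: 0.0427
```

```bash
python3 - <<'E'
from h import *
s=snap("side","side13")
crop(s,200,210,350,380,4,"s13")
E
python3 mv.py .5155 -.3381 .071 -168
```

```text
t 31.15 pos [ 517.2 -337.1  149.7] yaw -167.93 rp [-3.1396  0.0034] F [-0.4 -0.1  0.5] M [ 0.01 -0.    0.01] open 42.7
SHIFT cm [ 0.187 -0.058  7.872] turn deg 0.07
```

View pics/s13.png

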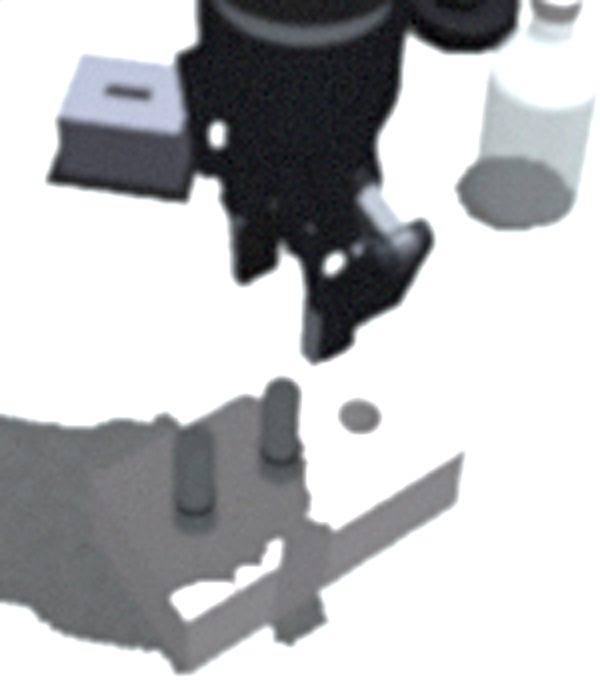

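Request:
{"method": "apply_moves", "body": {
  "targets": "0.5 0.17 -0.06 2 0;0.5 0.17 -0.06 4 0;0.5 0.17 -0.06 6 0;0.5 0.17 -0.06 7.85 0;0.5 0.17 -0.06 7.85 0;0.5 0.17 -0.06 7.85 0;0.5 0.17 -0.06 7.85 0"
}}

```text
time_s: 31.85
tool_pos: [0.5167, -0.3392, 0.0728]
eef_rot: [-3.138, 0.005, -2.931]
ft_force: [0.2, 0.3, -0.7]
opening: 0.0426
```

```bash
python3 mv.py .5155 -.3381 .071 -168
```

```text
t 31.85 pos [ 516.7 -339.2   72.8] yaw -167.96 rp [-3.1377  0.0049] F [ 0.2  0.3 -0.7] M [-0.02  0.01  0.06] open 42.6
SHIFT cm [0.092 0.133 0.176] turn deg 0.04
```

Request:
{"method": "apply_moves", "body": {
  "targets": "0.5 0.08 0.1 0.15 0;0.5 0.08 0.1 0.15 0;0.4 0.08 0.1 0.15 0;0.25 0.08 0.1 0.15 0;0.1 0.08 0.1 0.15 0;0 0.08 0.1 0.15 0;0 0.08 0.1 0.15 0;0 0.08 0.1 0.15 0;0 0.08 0.1 0.15 0",
  "squeeze": 50
}}

```text
time_s: 32.75
tool_pos: [0.515, -0.3384, 0.07]
eef_rot: [-3.139, 0.004, -2.932]
ft_force: [-0.8, 0.5, 4.0]
opening: 0.0166
```

```bash
python3 mv.py .5155 -.3381 .19 -168
```

```text
t 32.75 pos [ 515.  -338.4   70. ] yaw -167.99 rp [-3.139   0.0038] F [-0.8  0.5  4. ] M [ 0.25  0.2  -0.03] open 16.6
SHIFT cm [ -0.058   0.021 -11.999] turn deg 0.01
```

Request:
{"method": "apply_moves", "body": {
  "targets": "0 0 0 -1 0;0 0 0 -3 0;0 0 0 -5 0;0 0 0 -8 0;0 0 0 -11 0;0 0 0 -12 0;0 0 0 -12 0",
  "squeeze": 60
}}

```text
time_s: 33.45
tool_pos: [0.5151, -0.3387, 0.1912]
eef_rot: [-3.137, 0.005, -2.932]
ft_force: [-0.2, 0.4, -1.2]
opening: 0.0164
```

```bash
python3 mv.py .5340 .1395 .19 -172.4
```

```text
t 33.45 pos [ 515.1 -338.7  191.2] yaw -168.0 rp [-3.1371  0.0054] F [-0.2  0.4 -1.2] M [-0.03  0.02 -0.01] open 16.4
SHIFT cm [-11.793  46.383   0.119] turn deg 4.4
```

Request:
{"method": "apply_moves", "body": {
  "targets": "0 -0.8 3 0 0.4;0 -1.8 7 0 0.8;0 -2.8 11 0 1.2;0 -3.8 15 0 1.6;0 -4.8 19 0 2;0 -5.8 23 0 2.4;0 -6.9 27 0 2.8;0 -7.9 31 0 3.2;0 -8.9 35 0 3.6;0 -9.9 39 0 4;0 -10.9 43 0 4.2;0 -11.6 45.5 0 4.4"
}}

```text
time_s: 34.65
tool_pos: [0.5321, 0.1334, 0.1867]
eef_rot: [-3.14, 0.001, -3.007]
ft_force: [0.2, -1.0, -1.9]
opening: 0.0164
```

Request:
{"method": "apply_moves", "body": {
  "targets": "0 -0.2 0.9 1 0;0 -0.2 0.9 3 0;0 -0.2 0.9 5 0;0 -0.2 0.9 5.5 0;0 -0.2 0.9 5.5 0;0 -0.2 0.9 5.5 0"
}}

```text
time_s: 35.25
tool_pos: [0.5343, 0.1396, 0.1341]
eef_rot: [-3.139, 0.004, -3.01]
ft_force: [0.0, 0.3, -2.1]
opening: 0.0165
```

```bash
python3 - <<'E'
from h import *
s=snap("side","side14")
from cyl import cyl
print(cyl(s,(.534,.138),.08,.12))
E
python3 mv.py .5340 .1395 .115 -172.4
```

```text
(array([534.6, 138.9]), np.int64(93), np.float64(0.1), np.float64(0.08))
t 35.3 pos [534.7 139.7 134.7] yaw -172.43 rp [-3.1395  0.0046] F [-0.1 -0.2 -0.2] M [ 0.04  0.03 -0.06] open 16.5
SHIFT cm [ 0.069 -0.016  1.968] turn deg -0.03
```

Request:
{"method": "apply_moves", "body": {
  "targets": "0 0.04 -0.02 0 0;0 0.04 -0.02 0.6 0;0 0.04 -0.02 1.1 0;0 0.04 -0.02 1.5 0;0 0.04 -0.02 1.9 0;0 0.04 -0.02 1.9 0"
}}

```text
time_s: 35.9
tool_pos: [0.5335, 0.1397, 0.1142]
eef_rot: [-3.139, 0.002, -3.009]
ft_force: [0.0, -0.4, -0.7]
opening: 0.0166
```

```bash
python3 mv.py .5340 .1395 .077 -172.4
```

```text
t 35.9 pos [533.5 139.7 114.2] yaw -172.39 rp [-3.1393e+00  2.3000e-03] F [ 0.  -0.4 -0.7] M [-0.01  0.04 -0.01] open 16.6
SHIFT cm [-0.05  -0.03   3.716] turn deg 0.01
```

Request:
{"method": "apply_moves", "body": {
  "targets": "0 -0.04 -0.02 0.7 0;0 -0.04 -0.02 1.4 0;0 -0.04 -0.02 2.1 0;0 -0.04 -0.02 2.8 0;0 -0.04 -0.02 3.3 0;0 -0.04 -0.02 3.7 0;0 -0.04 -0.02 3.8 0;0 -0.04 -0.02 3.8 0"
}}

```text
time_s: 36.7
tool_pos: [0.5345, 0.1396, 0.0769]
eef_rot: [-3.139, 0.003, -3.009]
ft_force: [0.3, 0.4, -1.9]
opening: 0.0165
```

```bash
python3 mv.py .5340 .1395 .075 -172.4
```

```text
t 36.7 pos [534.5 139.6  76.9] yaw -172.39 rp [-3.1395  0.0035] F [ 0.3  0.4 -1.9] M [ 0.06 -0.01  0.06] open 16.5
SHIFT cm [ 0.048 -0.003  0.193] turn deg 0.01
```

Request:
{"method": "apply_moves", "body": {
  "targets": "0 0 0 0.1 0;0.2 0 0 0.1 0;0.3 0 0 0.1 0;0.45 0 0 0.1 0;0.5 0 0 0.1 0;0.5 0 0 -1.5 0;0.5 0 0 -4 0;0.5 0 0 -8 0;0.5 0 0 -11 0;0.5 0 0 -11 0"
}}

```text
time_s: 37.7
tool_pos: [0.5363, 0.1404, 0.192]
eef_rot: [-3.14, 0.012, -3.009]
ft_force: [1.0, 0.2, 1.2]
opening: 0.0426
```

```bash
python3 carr.py b; python3 mv.py .4713 -.3475 .15 -168
```

```text
rect (array([ 513.6, -337.1]), array([149.9,  81.4]), 12.2, array([ 513.3, -337.1]), 1178)
side [ 514.9 -339.9] 12.13 [[470.9, -349.3], [514.9, -339.9], [558.9, -330.4]]
top [ 515.4 -337.7] 12.04 [[471.4, -347.1], [515.4, -337.7], [559.4, -328.3]]
t 37.8 pos [534.5 139.9 187.6] yaw -172.39 rp [-3.1397  0.0055] F [-0.7  0.1 -0.7] M [ 0.02  0.03 -0.01] open 42.9
SHIFT cm [ 12.721 -47.473   3.764] turn deg -4.39
```

View pics/t_b.png

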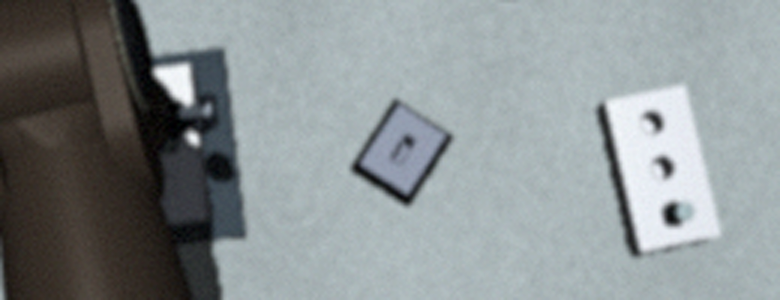

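View pics/s_b.png

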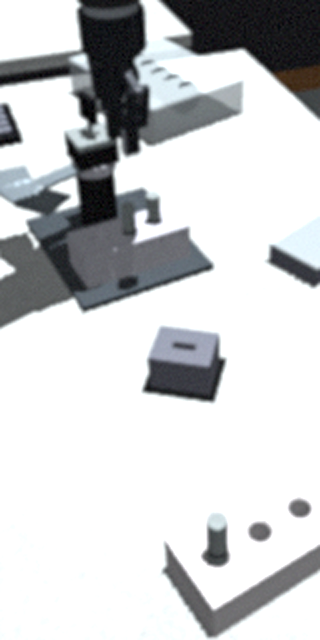

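Two rods are in their wells and the carrier has not moved. Now for the third.

Request:
{"method": "apply_moves", "body": {
  "targets": "0.5 0.8 -3 0 -0.4;0.5 1.8 -7 0 -0.8;0.5 2.9 -11 0 -1.2;0.5 4 -15 0 -1.6;0.5 5.1 -19 0 -2;0.5 6.1 -23 0 -2.4;0.5 7.2 -27 0 -2.8;0.5 8.3 -31 0 -3.2;0.5 9.4 -35 0 -3.6;0.5 10.5 -39 1 -4;0.5 11.5 -43 2 -4.2;0.5 12.2 -45.5 3 -4.4"
}}

```text
time_s: 39.0
tool_pos: [0.4721, -0.3296, 0.1552]
eef_rot: [-3.141, 0.002, -2.934]
ft_force: [0.6, 1.1, 0.7]
opening: 0.0429
```

Request:
{"method": "apply_moves", "body": {
  "targets": "0.5 0.5 -2 0.8 0;0.5 0.5 -2 0.8 0;0.5 0.5 -2 0.8 0;0.5 0.5 -2 0.8 0"
}}

```text
time_s: 39.4
tool_pos: [0.4731, -0.3471, 0.1496]
eef_rot: [-3.14, 0.004, -2.931]
ft_force: [-0.2, -0.6, -0.2]
opening: 0.0425
```

```bash
python3 - <<'E'
from h import *
s=snap("side","side15")
crop(s,200,210,350,380,4,"s15")
E
python3 mv.py .4713 -.3475 .071 -168
```

```text
t 39.45 pos [ 473.2 -347.   149.9] yaw -167.91 rp [-3.1392  0.0038] F [0.  0.2 0.3] M [-0.04 -0.   -0.05] open 42.9
SHIFT cm [ 1.970e-01 -7.000e-03  7.891e+00] turn deg 0.09
```

View pics/s15.png

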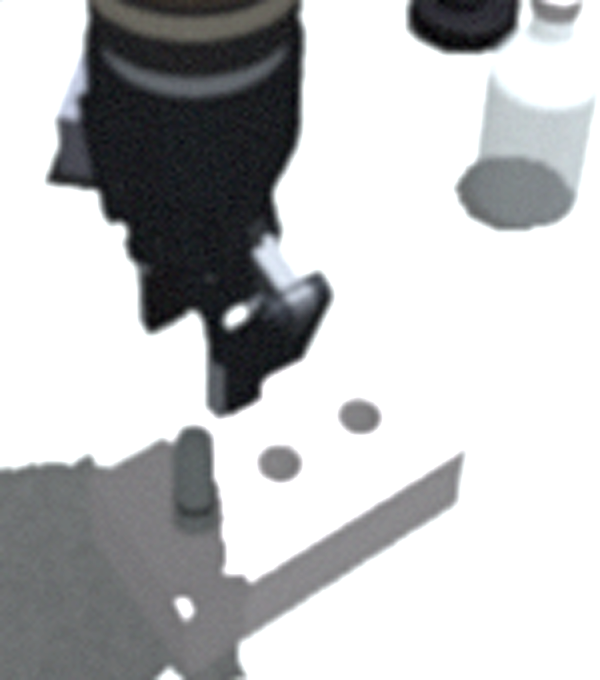

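Request:
{"method": "apply_moves", "body": {
  "targets": "0.5 0.23 0.05 2 0;0.5 0.23 0.05 4 0;0.5 0.23 0.05 6 0;0.5 0.23 0.05 7.9 0;0.5 0.23 0.05 7.9 0;0.5 0.23 0.05 7.9 0;0.5 0.23 0.05 7.9 0"
}}

```text
time_s: 40.15
tool_pos: [0.4716, -0.3482, 0.0721]
eef_rot: [-3.138, 0.005, -2.931]
ft_force: [0.0, 0.2, 1.0]
opening: 0.043
```

```bash
python3 mv.py .4713 -.3475 .071 -168
```

```text
t 40.15 pos [ 471.6 -348.2   72.1] yaw -167.95 rp [-3.1376  0.0049] F [0.  0.2 1. ] M [ 0.05 -0.03  0.06] open 43.0
SHIFT cm [0.015 0.079 0.115] turn deg 0.05
```

Request:
{"method": "apply_moves", "body": {
  "targets": "0.5 0 0.06 0.08 0;0.4 0 0.06 0.08 0;0.25 0 0.06 0.08 0;0.1 0 0.06 0.08 0;0 0 0.06 0.08 0;0 0 0.06 0.08 0;0 0 0.06 0.08 0;0 0 0.06 0.08 0",
  "squeeze": 50
}}

```text
time_s: 40.95
tool_pos: [0.4708, -0.3477, 0.0703]
eef_rot: [-3.139, 0.004, -2.932]
ft_force: [0.3, 1.8, 6.1]
opening: 0.0166
```

```bash
python3 mv.py .4713 -.3475 .19 -168
```

```text
t 40.95 pos [ 470.8 -347.7   70.3] yaw -167.99 rp [-3.1388  0.004 ] F [0.3 1.8 6.1] M [0.33 0.2  0.03] open 16.6
SHIFT cm [-5.0000e-02  6.0000e-03 -1.1974e+01] turn deg 0.01
```

Request:
{"method": "apply_moves", "body": {
  "targets": "0 0 0 -1 0;0 0 0 -3 0;0 0 0 -5 0;0 0 0 -8 0;0 0 0 -11 0;0 0 0 -12 0;0 0 0 -12 0",
  "squeeze": 60
}}

```text
time_s: 41.65
tool_pos: [0.4708, -0.3479, 0.1911]
eef_rot: [-3.137, 0.005, -2.932]
ft_force: [-0.1, -0.1, -2.0]
opening: 0.0163
```

```bash
python3 mv.py .4939 .1410 .19 -172.4
```

```text
t 41.65 pos [ 470.8 -347.9  191.1] yaw -168.0 rp [-3.137   0.0052] F [-0.1 -0.1 -2. ] M [0.01 0.02 0.02] open 16.3
SHIFT cm [-12.426  47.342   0.114] turn deg 4.4
```

Request:
{"method": "apply_moves", "body": {
  "targets": "0 -0.8 3 0 0.4;0 -1.8 7 0 0.8;0 -2.9 11 0 1.2;0 -3.9 15 0 1.6;0 -5 19 0 2;0 -6 23 0 2.4;0 -7.1 27 0 2.8;0 -8.1 31 0 3.2;0 -9.2 35 0 3.6;0 -10.2 39 0 4;0 -11.3 43 0 4.2;0 -12 45.7 0 4.4"
}}

```text
time_s: 42.85
tool_pos: [0.4915, 0.1268, 0.1869]
eef_rot: [-3.139, 0.001, -3.007]
ft_force: [0.0, 0.1, -0.2]
opening: 0.0164
```

Request:
{"method": "apply_moves", "body": {
  "targets": "0 -0.43 1.64 0 0;0 -0.43 1.64 1 0;0 -0.43 1.64 3 0;0 -0.43 1.64 5 0;0 -0.43 1.64 5.5 0;0 -0.43 1.64 5.5 0;0 -0.43 1.64 5.5 0"
}}

```text
time_s: 43.55
tool_pos: [0.4949, 0.1408, 0.1342]
eef_rot: [-3.139, 0.004, -3.01]
ft_force: [0.5, 0.4, -0.7]
opening: 0.0162
```

```bash
python3 - <<'E'
from h import *
s=snap("side","side16")
from cyl import cyl
print(cyl(s,(.494,.139),.08,.12))
crop(s,145,100,245,200,6,"s16")
E
python3 mv.py .4939 .1410 .115 -172.4
```

```text
(array([495.5, 140. ]), np.int64(94), np.float64(0.099), np.float64(0.08))
t 43.6 pos [495.2 141.  134.7] yaw -172.42 rp [-3.1395  0.0045] F [-0.1  0.4 -1.7] M [ 0.03  0.02 -0.01] open 16.3
SHIFT cm [0.125 0.013 1.971] turn deg -0.02
```

View pics/s16.png

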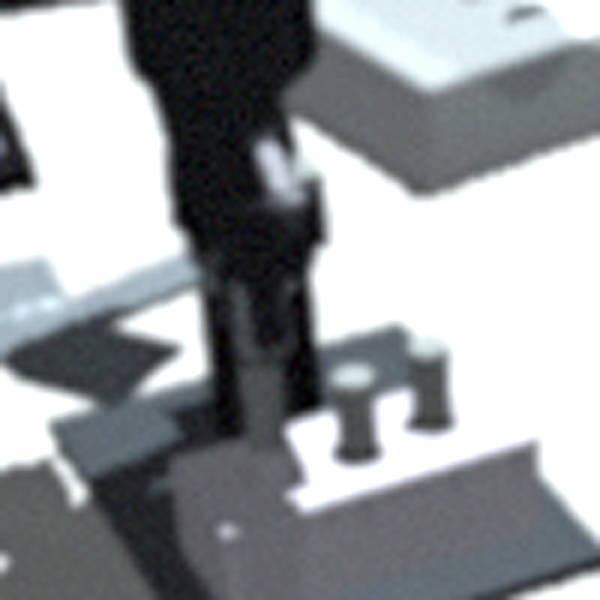

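Request:
{"method": "apply_moves", "body": {
  "targets": "0 0.09 0 0 0;0 0.09 0 0.6 0;0 0.09 0 1.1 0;0 0.09 0 1.5 0;0 0.09 0 1.9 0;0 0.09 0 1.9 0"
}}

```text
time_s: 44.2
tool_pos: [0.4935, 0.1411, 0.1142]
eef_rot: [-3.139, 0.002, -3.009]
ft_force: [-0.7, 0.2, -0.8]
opening: 0.0165
```

```bash
python3 mv.py .4940 .1410 .077 -172.4
```

```text
t 44.2 pos [493.5 141.1 114.2] yaw -172.39 rp [-3.1393e+00  2.4000e-03] F [-0.7  0.2 -0.8] M [-0.02  0.02 -0.06] open 16.5
SHIFT cm [-0.048 -0.012  3.724] turn deg 0.01
```

Request:
{"method": "apply_moves", "body": {
  "targets": "0 -0.04 -0.01 0.7 0;0 -0.04 -0.01 1.4 0;0 -0.04 -0.01 2.1 0;0 -0.04 -0.01 2.8 0;0 -0.04 -0.01 3.3 0;0 -0.04 -0.01 3.7 0;0 -0.04 -0.01 3.8 0;0 -0.04 -0.01 3.8 0"
}}

```text
time_s: 45.0
tool_pos: [0.4945, 0.1411, 0.077]
eef_rot: [-3.139, 0.004, -3.009]
ft_force: [-0.3, -0.2, -1.0]
opening: 0.0165
```

```bash
python3 mv.py .4940 .1410 .075 -172.4
```

```text
t 45.0 pos [494.5 141.1  77. ] yaw -172.39 rp [-3.1395  0.0035] F [-0.3 -0.2 -1. ] M [-0.   -0.02 -0.01] open 16.5
SHIFT cm [ 0.052 -0.004  0.198] turn deg 0.01
```

Request:
{"method": "apply_moves", "body": {
  "targets": "0 0 0 0.1 0;0.2 0 0 0.1 0;0.3 0 0 0.1 0;0.45 0 0 0.1 0;0.5 0 0 0.1 0;0.5 0 0 -1.5 0;0.5 0 0 -4 0;0.5 0 0 -8 0;0.5 0 0 -12 0;0.5 0 0 -16 0;0.5 0 0 -19 0;0.5 0 0 -19 0"
}}

```text
time_s: 46.2
tool_pos: [0.4954, 0.1418, 0.2719]
eef_rot: [-3.141, 0.011, -3.009]
ft_force: [0.5, 0.7, 0.4]
opening: 0.0425
```

```bash
python3 carr.py c; python3 - <<'E'
from h import *
s=load("pics/s_c.npz"); crop(s,135,60,255,200,5,"s_c2")
E
python3 mv.py .519 .253 .265 105.6
```

```text
rect (array([ 513.6, -337.1]), array([149.9,  81.2]), 12.2, array([ 512.6, -337.2]), 1184)
side [ 514.9 -339.8] 12.09 [[470.9, -349.3], [514.9, -339.8], [558.9, -330.4]]
top [ 515.3 -337.7] 12.15 [[471.3, -347.2], [515.3, -337.7], [559.3, -328.2]]
t 46.3 pos [494.2 141.5 267.5] yaw -172.39 rp [-3.1397  0.0052] F [-0.2  0.5 -0.2] M [-0.   -0.02  0.02] open 42.8
SHIFT cm [-3.937 10.722  0.251] turn deg 82.01
```

View pics/s_c2.png

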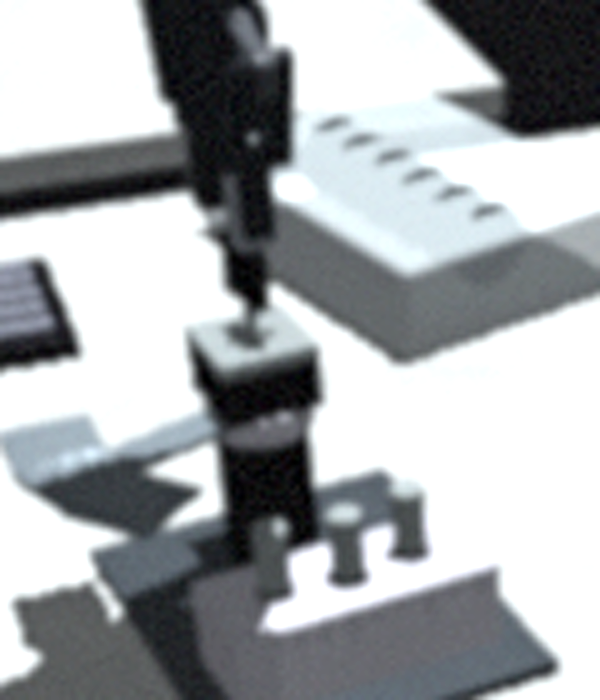

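Request:
{"method": "apply_moves", "body": {
  "targets": "0.6 -0.4 1 0 7;0.6 -0.8 2.2 0 14;0.6 -1.2 3.4 0 21;0.6 -1.6 4.6 0 28;0.6 -2 5.8 0 35;0.6 -2.5 7 0 42;0.6 -3 8.2 0 49;0.6 -3.4 9.4 0 56;0.6 -3.9 10.7 0 63;0.6 -3.94 10.72 0 70;0.6 -3.94 10.72 0 77;0.6 -3.94 10.72 0.2 82"
}}

```text
time_s: 47.5
tool_pos: [0.5181, 0.2528, 0.263]
eef_rot: [3.141, 0.003, 1.839]
ft_force: [-0.0, -0.2, 0.1]
opening: 0.051
```

```bash
python3 - <<'E'
from h import *
s=snap("side","side17"); crop(s,165,85,215,135,12,"s17"); crop(s,180,145,230,185,12,"s17b")
P=cloud(s)
for c in((.494,.139),(.534,.1375),(.5725,.1498)):
    m=(P[...,2]>.092)&(np.hypot(P[...,0]-c[0],P[...,1]-c[1])<.012)&(P[...,2]<.12); z=P[m][:,2]; print(m.sum(),np.percentile(z,[50,80,90]))
m=(P[...,2]>.172)&(P[...,2]<.208)&(np.hypot(P[...,0]-.519,P[...,1]-.252)<.03); print(m.sum(),np.median(P[m],0),P[m].min(0),P[m].max(0))
Q=P[m]; v=np.linalg.svd(Q[:,:2]-Q[:,:2].mean(0))[2][0]; print("bow dir",np.degrees(np.arctan2(v[1],v[0])))
for a,b in((.172,.185),(.185,.195),(.195,.21)):
    k=(Q[:,2]>a)&(Q[:,2]<b); print(a,k.sum(),Q[k].mean(0))
E
python3 mv.py .519 .253 .184 105.6
```

```text
36 [0.0989301  0.10017715 0.10091005]
37 [0.09876502 0.10037942 0.10084163]
35 [0.0988451  0.10054054 0.10071635]
124 [0.51812791 0.24388673 0.19279646] [0.51040803 0.23156986 0.17226798] [0.52888275 0.26871282 0.20770054]
bow dir -68.10477477981925
0.172 39 [0.51882585 0.24445532 0.17912406]
0.185 32 [0.51801697 0.24598982 0.19011257]
0.195 53 [0.5188757  0.24722807 0.20290871]
t 47.55 pos [518.  252.6 262.6] yaw 105.22 rp [-3.1415  0.0033] F [-0.4 -0.6  0.1] M [ 0.02 -0.01  0.06] open 51.3
SHIFT cm [0.009 0.102 7.858] turn deg -0.38
```

View pics/s17.png

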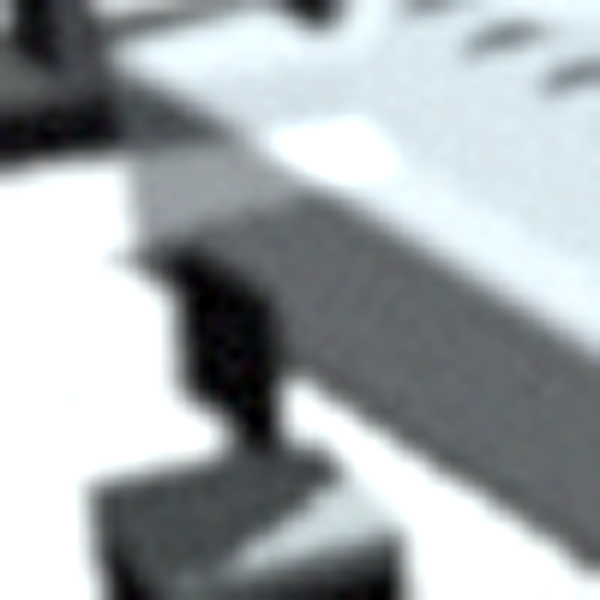

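View pics/s17b.png

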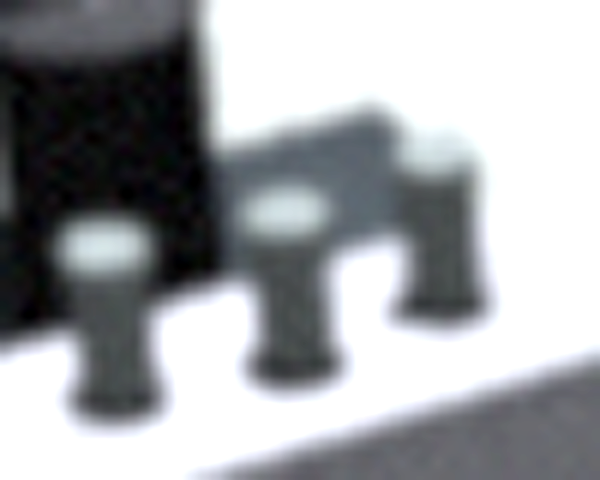

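Request:
{"method": "apply_moves", "body": {
  "targets": "0.6 0 0.07 2 -0.3;0.6 0 0.07 4 -0.3;0.6 0 0.07 6 -0.3;0.6 0 0.07 7.2 -0.3;0.6 0 0.07 7.8 -0.3;0.6 0 0.07 7.8 -0.3;0.6 0 0.07 7.8 -0.3"
}}

```text
time_s: 48.25
tool_pos: [0.5198, 0.253, 0.1876]
eef_rot: [3.138, 0.002, 1.849]
ft_force: [0.4, 0.2, -0.6]
opening: 0.0514
```

```bash
python3 mv.py .519 .253 .184 105.6
```

```text
t 48.25 pos [519.8 253.  187.6] yaw 105.92 rp [3.1377e+00 2.5000e-03] F [ 0.4  0.2 -0.6] M [ 0.04  0.01 -0.01] open 51.4
SHIFT cm [ 0.022 -0.082  0.355] turn deg 0.32
```

Request:
{"method": "apply_moves", "body": {
  "targets": "0.6 0.02 -0.06 0.3 0.3;0.6 0.02 -0.06 0.3 0.3;0.4 0.02 -0.06 0.3 0.3;0.25 0.02 -0.06 0.3 0.3;0.1 0.02 -0.06 0.3 0.3;0 0.02 -0.06 0.3 0.3;0 0.02 -0.06 0.3 0.3;0 0.02 -0.06 0.3 0.3;0 0.02 -0.06 0.3 0.3",
  "squeeze": 30
}}

```text
time_s: 49.15
tool_pos: [0.5192, 0.253, 0.1842]
eef_rot: [3.138, 0.003, 1.843]
ft_force: [0.6, 0.6, 2.4]
opening: 0.0098
```

```bash
python3 mv.py .519 .253 .184 105.6
```

```text
t 49.15 pos [519.2 253.  184.2] yaw 105.6 rp [3.1377e+00 2.5000e-03] F [0.6 0.6 2.4] M [ 0.04 -0.14 -0.02] open 9.8
SHIFT cm [ 0.006 -0.018  0.021] turn deg 0.0
```

Request:
{"method": "apply_moves", "body": {
  "targets": "0 0 0 0 0;0 0 0 0 -6;0 0 0 0 -12;0 0 0 0 -18;0 0 0 0 -24;0 0 0 0 -30;0 0 0 0 -36;0 0 0 0 -42;0 0 0 0 -48;0 0 0 0 -54;0 0 0 0 -60;0 0 0 0 -60",
  "squeeze": 90
}}

```text
time_s: 50.35
tool_pos: [0.5197, 0.2536, 0.1844]
eef_rot: [3.14, 0.005, 2.891]
ft_force: [2.7, 2.4, 2.7]
opening: 0.0085
```

```bash
python3 mv.py .519 .253 .184 -172.4
```

```text
t 50.35 pos [519.7 253.6 184.4] yaw 165.62 rp [3.1403 0.0052] F [2.7 2.4 2.7] M [ 0.66 -0.63 -0.06] open 8.5
SHIFT cm [ 0.051 -0.074  0.038] turn deg -21.98
```

Request:
{"method": "apply_moves", "body": {
  "targets": "0 0 0 0 -5;0 0 0 0 -10;0 0 0 0 -15;0 0 0 0 -20;0 0 0 0 -24;0 0 0 0 -28;0 0 0 0 -28"
}}

```text
time_s: 51.05
tool_pos: [0.5197, 0.2539, 0.1844]
eef_rot: [-3.141, 0.005, -2.906]
ft_force: [3.8, 4.7, 0.7]
opening: 0.009
```

```bash
python3 mv.py .519 .253 .184 -172.4
```

```text
t 51.05 pos [519.7 253.9 184.4] yaw -166.47 rp [-3.141   0.0053] F [3.8 4.7 0.7] M [ 1.17 -0.78  0.03] open 9.0
SHIFT cm [ 0.089 -0.075  0.038] turn deg 5.93
```

Request:
{"method": "apply_moves", "body": {
  "targets": "0 0 0 0 -1.5;0 0 0 0 -3;0 0 0 0 -4;0 0 0 0 -4"
}}

```text
time_s: 51.45
tool_pos: [0.5197, 0.254, 0.1844]
eef_rot: [-3.141, 0.005, -2.838]
ft_force: [3.8, 4.8, 1.5]
opening: 0.0087
```

```bash
python3 mv.py .519 .253 .184 -172.4; cat > guard.py <<'E'
from h import *
s=snap("side","sg")
t=snap("top","tg")
for q in(s,t):
    P=cloud(q).reshape(-1,3); a=np.array([.519,.2525]); d=P[:,:2]-a
    r=np.hypot(*d.T); m=(abs(P[:,2]-.11)<.005)&(r>.095)&(r<.14)
    ang=np.degrees(np.arctan2(d[m,1],d[m,0])); ang=(ang+360)%360-7.6-270
    print(m.sum(),np.percentile(ang,[2,50,98]))
crop(s,135,60,255,200,5,"sg")
E
python3 guard.py
```

```text
t 51.45 pos [519.7 254.  184.4] yaw -162.59 rp [-3.1409  0.0054] F [3.8 4.8 1.5] M [ 1.26 -0.77 -0.27] open 8.7
SHIFT cm [ 0.098 -0.076  0.041] turn deg 9.81
490 [-30.39930347  -1.19563585  30.58538163]
695 [-31.37559644  -0.43150777  30.51555867]
```

View pics/sg.png

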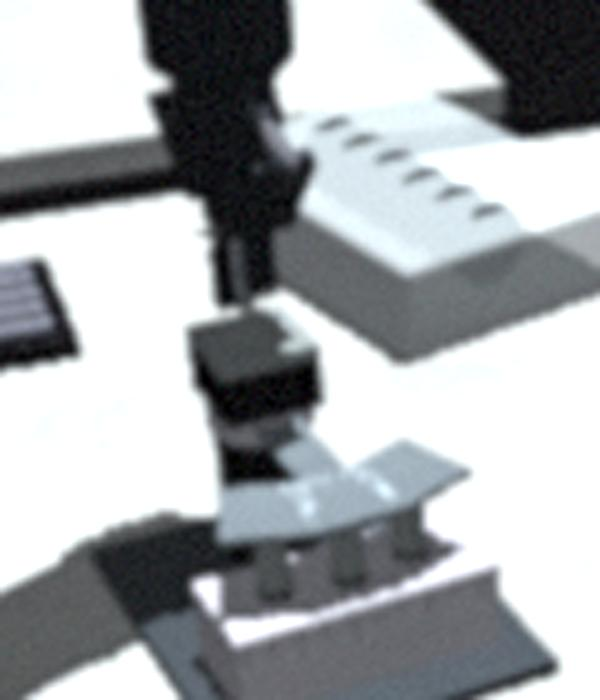

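Request:
{"method": "apply_moves", "body": {
  "targets": "0 0 0 0 -0.8;0 0 0 0 -1.5;0 0 0 0 -1.5"
}}

```text
time_s: 51.85
tool_pos: [0.5197, 0.254, 0.1844]
eef_rot: [-3.141, 0.005, -2.812]
ft_force: [2.3, 5.7, 0.8]
opening: 0.0087
```

```bash
python3 mv.py .519 .253 .184 -172.4; python3 - <<'E'
from h import *
for f in("side0","top0"):
    q=load(f"pics/{f}.npz")
    P=cloud(q).reshape(-1,3); a=np.array([.519,.2525]); d=P[:,:2]-a
    r=np.hypot(*d.T); m=(abs(P[:,2]-.11)<.005)&(r>.095)&(r<.14)
    ang=np.degrees(np.arctan2(d[m,1],d[m,0])); ang=(ang+360)%360-7.6-270
    print(m.sum(),np.percentile(ang,[2,50,98]))
E
```

```text
t 51.85 pos [519.7 254.  184.4] yaw -161.13 rp [-3.1409  0.0053] F [2.3 5.7 0.8] M [ 1.32 -0.74 -0.69] open 8.7
SHIFT cm [ 0.1   -0.073  0.042] turn deg 11.27
501 [-32.29929357  -3.14442002  28.7965266 ]
686 [-33.02329224  -2.46868883  28.97332936]
```

Request:
{"method": "apply_moves", "body": {
  "targets": "0 0 0 0 3;0 0.05 -0.04 0 6;0 0.1 -0.07 0 9;0 0.1 -0.07 0 11.3;0 0.1 -0.07 0 11.3"
}}

```text
time_s: 52.35
tool_pos: [0.5189, 0.2529, 0.1844]
eef_rot: [-3.141, 0.005, -3.009]
ft_force: [2.8, 4.4, 1.1]
opening: 0.0091
```

```bash
python3 mv.py .5188 .253 .184 -172.4; python3 guard.py
```

```text
t 52.35 pos [518.9 252.9 184.4] yaw -172.41 rp [-3.1414  0.0053] F [2.8 4.4 1.1] M [ 1.05 -0.75 -0.03] open 9.1
SHIFT cm [0.009 0.009 0.038] turn deg -0.01
489 [-30.66409211  -1.26374006  30.55007085]
693 [-31.00497835  -0.56489013  30.45634723]
```

Request:
{"method": "apply_moves", "body": {
  "targets": "0 -0.03 0.03 -0.2 0;0 -0.03 0.03 -0.4 0;0 -0.03 0.03 -0.6 0;0 -0.03 0.03 -0.6 0"
}}

```text
time_s: 52.85
tool_pos: [0.5179, 0.2527, 0.189]
eef_rot: [-3.14, 0.001, -3.007]
ft_force: [0.5, 4.5, -4.3]
opening: 0.0085
```

```bash
python3 mv.py .5188 .253 .222 -172.4
```

```text
t 52.85 pos [517.9 252.7 189. ] yaw -172.26 rp [-3.1403e+00  1.5000e-03] F [ 0.5  4.5 -4.3] M [ 1.29 -0.33  0.04] open 8.5
SHIFT cm [-0.09   0.017 -3.299] turn deg 0.14
```

Request:
{"method": "apply_moves", "body": {
  "targets": "0 0 0 0 0;0 0 0 0 0"
}}

```text
time_s: 53.05
tool_pos: [0.518, 0.2527, 0.189]
eef_rot: [-3.14, 0.002, -3.007]
ft_force: [1.0, 4.7, -5.3]
opening: 0.0084
```

```bash
python3 mv.py .5188 .253 .222 -172.4
```

```text
t 53.05 pos [518.  252.7 189. ] yaw -172.26 rp [-3.1403e+00  1.6000e-03] F [ 1.   4.7 -5.3] M [ 1.23 -0.33 -0.04] open 8.4
SHIFT cm [-0.088  0.017 -3.298] turn deg 0.14
```

Request:
{"method": "apply_moves", "body": {
  "targets": "0 0 0 0.2 0;0 -0.05 0.06 0.2 0;0 -0.05 0.06 0.2 0;0 -0.05 0.06 0.2 0"
}}

```text
time_s: 53.45
tool_pos: [0.5183, 0.2529, 0.1878]
eef_rot: [-3.14, 0.002, -3.006]
ft_force: [-2.7, 4.7, -0.1]
opening: 0.0083
```

```bash
python3 mv.py .5188 .253 .222 -172.4; python3 - <<'E'
from h import *
s=snap("side","side18"); crop(s,165,85,215,135,12,"s18")
E
```

```text
t 53.45 pos [518.3 252.9 187.8] yaw -172.2 rp [-3.1395e+00  2.2000e-03] F [-2.7  4.7 -0.1] M [ 0.92  0.59 -0.01] open 8.3
SHIFT cm [-4.900e-02  2.000e-03 -3.423e+00] turn deg 0.2
```

View pics/s18.png

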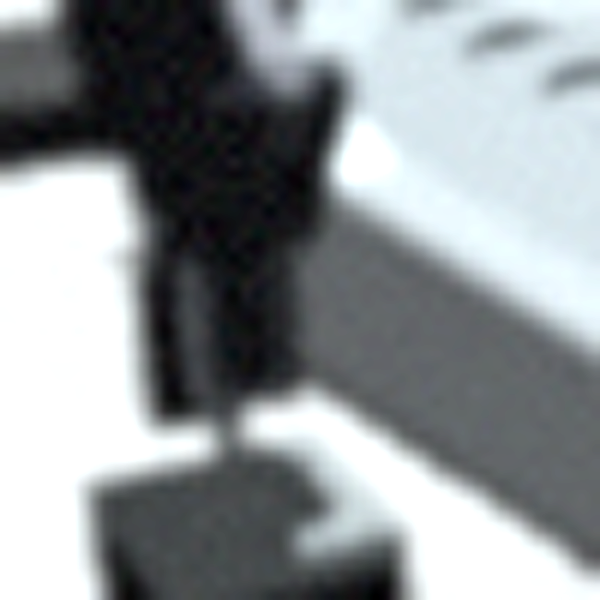

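Request:
{"method": "apply_moves", "body": {
  "targets": "0 0.03 0.06 0 0;0 0.03 0.06 0 0;0 0.03 0.06 0 0"
}}

```text
time_s: 53.8
tool_pos: [0.5186, 0.2531, 0.1878]
eef_rot: [-3.139, 0.004, -3.006]
ft_force: [-1.4, 1.5, -1.6]
opening: 0.009
```

```bash
python3 mv.py .5188 .253 .222 -172.4
```

```text
t 53.8 pos [518.6 253.1 187.8] yaw -172.21 rp [-3.1386  0.0035] F [-1.4  1.5 -1.6] M [ 0.34  0.38 -0.01] open 9.0
SHIFT cm [-0.017 -0.016 -3.415] turn deg 0.19
```

Request:
{"method": "apply_moves", "body": {
  "targets": "0 0.02 0.02 -0.2 0.2;0 0.02 0.02 -0.4 0.2;0 0.02 0.02 -0.6 0.2;0 0.02 0.02 -0.6 0.2"
}}

```text
time_s: 54.2
tool_pos: [0.5187, 0.2535, 0.1946]
eef_rot: [-3.139, 0.005, -3.009]
ft_force: [0.1, 0.1, -0.2]
opening: 0.0085
```

```bash
python3 mv.py .5188 .253 .222 -172.4
```

```text
t 54.2 pos [518.7 253.5 194.6] yaw -172.41 rp [-3.1392  0.0047] F [ 0.1  0.1 -0.2] M [ 0.1  -0.07 -0.06] open 8.5
SHIFT cm [-0.004 -0.055 -2.742] turn deg -0.01
```

Free now. Drawing fully out.

Request:
{"method": "apply_moves", "body": {
  "targets": "0 0 0 -0.4 0;0 0 0 -0.8 0;0 0 0 -1.2 0;0 0 0 -1.8 0;0 0 0 -2.6 0;0 0 0 -3.6 0;0 0 0 -4.2 0;0 0 0 -4.2 0"
}}

```text
time_s: 55.0
tool_pos: [0.5186, 0.254, 0.2375]
eef_rot: [-3.14, 0.006, -3.009]
ft_force: [-0.3, 0.2, -0.9]
opening: 0.0089
```

```bash
python3 mv.py .531 -.087 .19 147.2; python3 - <<'E'
from h import *
s=snap("side","side19"); crop(s,145,60,245,180,6,"s19")
P=cloud(s); m=(P[...,2]<.195)&(P[...,2]>.158)&(np.hypot(P[...,0]-.519,P[...,1]-.252)<.02); print(m.sum(), np.percentile(P[m][:,2],[1,5,50]),np.median(P[m],0))
E
```

```text
t 55.0 pos [518.6 254.  237.5] yaw -172.39 rp [-3.1402  0.0056] F [-0.3  0.2 -0.9] M [ 0.    0.06 -0.  ] open 8.9
SHIFT cm [  3.285 -33.965   4.745] turn deg 40.41
55 [0.17626463 0.17771025 0.18542353] [0.5177182  0.25021456 0.18542353]
```

View pics/s19.png

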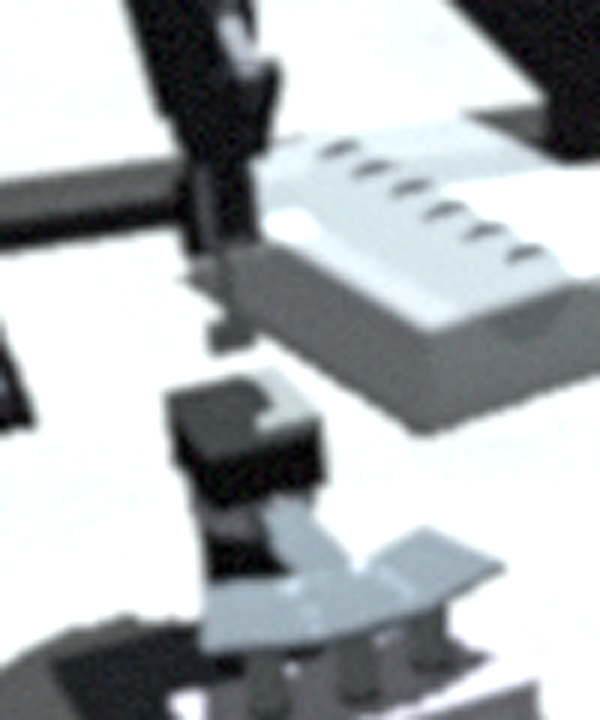

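```bash
python3 - <<'E'
from h import *
s=load("pics/s_c.npz");t=load("pics/t_c.npz")
st=box(0,0,.07,.056,.048)
for n,q in(("side",s),("top",t)):
    for R in(2,3):
        r=fitedges(q,st,(.531,-.087,np.radians(-32.8)),R=R); print(n,R,np.round(r[:2]*1e3,1),np.degrees(r[2]))
    overlay(q,st+box(0,0,.0255,.0095,.048),r,12,(212,220,254,260) if n=="side" else (255,200,295,240),"st_"+n)
crop(s,216,225,248,250,20,"zst_s");crop(t,262,206,286,234,20,"zst_t")
W,P=topface(t,.048,(.53,-.086),.06); print(rect(W))
E
```

```text
n 93 med|r|px 0.09 per edge [np.float64(0.09), np.float64(0.39), np.float64(0.09), np.float64(0.02)]
side 2 [532.  -88.6] -32.977474502871864
  n 93 med|r|px 0.09 per edge [np.float64(0.09), np.float64(0.41), np.float64(0.09), np.float64(0.08)]
side 3 [532.  -88.6] -32.99013170391179
  n 87 med|r|px 0.7 per edge [np.float64(0.4), np.float64(0.71), np.float64(0.34), np.float64(0.94)]
top 2 [533.1 -87.6] -37.88327679371736
  n 75 med|r|px 0.61 per edge [np.float64(-0.01), np.float64(0.94), None, np.float64(0.61)]
top 3 [528.8 -93. ] -32.66748164362728
(array([530.2, -85.8]), array([55.8, 70.5]), 57.1, array([530.3, -86.2]), 428)
```

View pics/st_top.png

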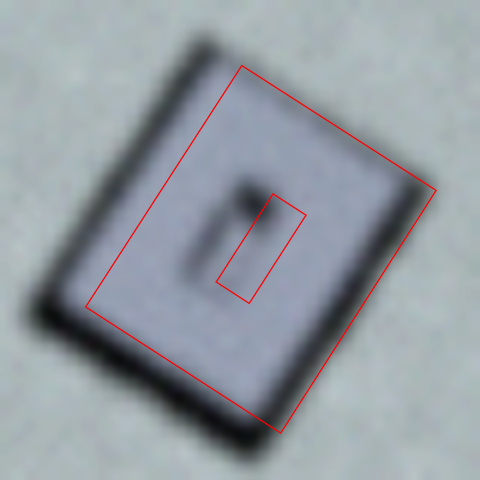

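View pics/zst_t.png

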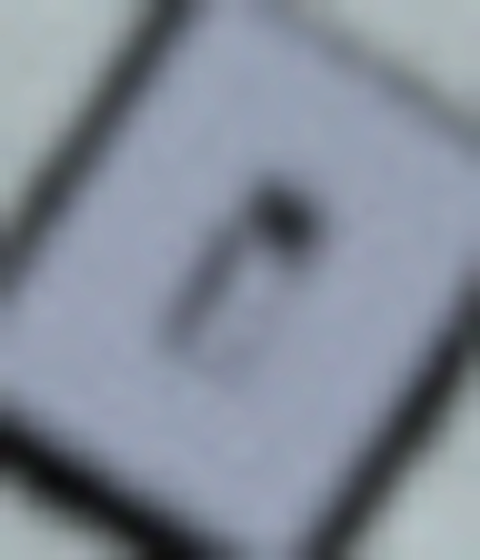

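View pics/zst_s.png

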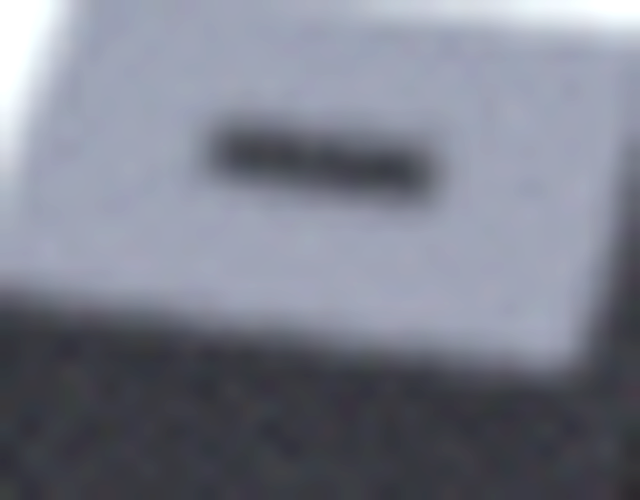

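```bash
python3 - <<'E'
from h import *
s=load("pics/s_c.npz");t=load("pics/t_c.npz")
print(ray(t,274.17,219.33,.048),ray(t,273.9,219.8,.048),ray(s,231.6,232.5,.048))
E
```

```text
[ 0.5313081  -0.08693955  0.048     ] [ 0.52993487 -0.08615454  0.048     ] [ 0.53187992 -0.08857175  0.048     ]
```

Request:
{"method": "apply_moves", "body": {
  "targets": "0 0.3 -2.5 0 3;0 0.6 -6 0 7;0 0.9 -9.5 0 11;0 1.2 -13 0 15;0 1.5 -16.5 0 19;0 1.9 -20 0 23;0 2.2 -23.5 0.5 27;0 2.6 -27 1.5 31;0 2.9 -30.5 3 35;0 3.2 -33 4 38;0 3.29 -33.97 4.75 40.4;0 3.29 -33.97 4.75 40.4"
}}

```text
time_s: 56.25
tool_pos: [0.5299, -0.0882, 0.1876]
eef_rot: [-3.142, 0.002, 2.567]
ft_force: [0.5, 0.7, -0.7]
opening: 0.0087
```

```bash
python3 mv.py .531 -.0868 .128 147.1
```

```text
t 56.25 pos [529.9 -88.2 187.6] yaw 147.07 rp [-3.1415e+00  1.8000e-03] F [ 0.5  0.7 -0.7] M [-0.01  0.05 -0.02] open 8.7
SHIFT cm [-0.016  0.173  5.964] turn deg -0.03
```

Request:
{"method": "apply_moves", "body": {
  "targets": "0 0 0.15 2 0;0 0 0.15 4 0;0 0 0.15 6 0;0 0 0.15 6.5 0;0 0 0.15 6.5 0;0 0 0.15 6.5 0"
}}

```text
time_s: 56.85
tool_pos: [0.5324, -0.0857, 0.1252]
eef_rot: [3.14, 0.005, 2.57]
ft_force: [-0.5, 0.3, 0.1]
opening: 0.0084
```

```bash
cat > bit2.py <<'E'
from h import *
import sys
f=sys.argv[1]; s=snap("side",f); st=monitor.state(); p=st["tool_pos"]; zt=p[2]-.0607
crop(s,212,195,252,255,10,f)
psi=np.radians(-32.9); P=cloud(s)
m=(P[...,2]>zt+.001)&(P[...,2]<zt+.014)&(np.hypot(P[...,0]-p[0],P[...,1]-p[1]+.0015)<.02); Q=P[m]
d=Q[:,:2]-p[:2]; lx=d@[np.cos(psi),np.sin(psi)]; ly=d@[-np.sin(psi),np.cos(psi)]
print("pos",np.round(p*1e3,1),"zt",zt,"n",m.sum(),"key-x span",np.percentile(lx,[1,50,99])*1e3,"key-y front",np.percentile(ly,[20,50,80])*1e3,"zmin",Q[:,2].min())
v,u=np.nonzero(m); print("u",u.min(),u.max(),"v",v.min(),v.max())
E=lambda x,y,z:np.array([x,y,z])
# camera in key frame
c=s["T"][:3,3]-p; print("cam in key frame",c[0]*np.cos(psi)+c[1]*np.sin(psi),-c[0]*np.sin(psi)+c[1]*np.cos(psi))
z=zt
for sx in(1,):
    ed=[(E(-.011,-.003,z),E(-.011,-.003,z+.015)),(E(.011,.003,z),E(.011,.003,z+.015)),(E(-.011,-.003,z),E(.011,-.003,z))]
    for zz in(0,.001):
        r=fitedges(s,[(a+[0,0,zz],b+[0,0,zz]) for a,b in ed],(p[0],p[1]-.0015,psi),R=2.5,free=(0,1)); print(zz,np.round(r[:2]*1e3,1))
E
python3 bit2.py side20
```

```text
pos [532.5 -85.9 125.4] zt 0.06473551562869725 n 50 key-x span [-10.6522838    0.60901051  11.22843163] key-y front [-4.89052161 -3.87408467 -1.97497908] zmin 0.06592596825839059
u 226 236 v 221 227
cam in key frame 0.17764270181283734 -0.6584568512560336
  n 68 med|r|px 0.1 per edge [np.float64(0.61), np.float64(-0.09), np.float64(-0.0)]
0 [531.8 -87.5]
  n 68 med|r|px 0.1 per edge [np.float64(0.62), np.float64(-0.09), np.float64(-0.0)]
0.001 [531.4 -88.6]
```

View pics/side20.png

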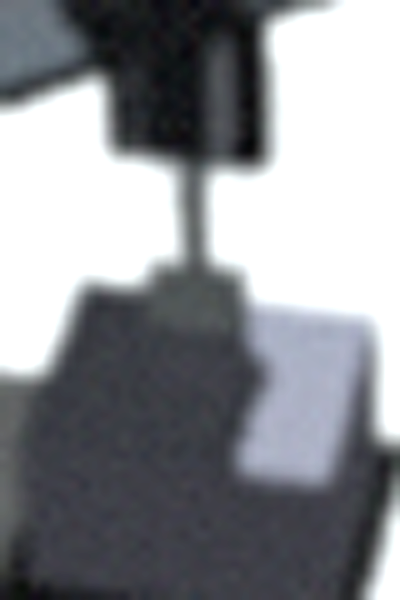

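```bash
python3 mv.py .5316 -.0871 .106 147.1
```

```text
t 56.9 pos [532.5 -85.9 125.4] yaw 147.25 rp [3.14   0.0058] F [ 0.3 -0.3 -0.1] M [ 0.02  0.03 -0.02] open 8.6
SHIFT cm [ 0.013 -0.151  1.944] turn deg 0.15
```

Request:
{"method": "apply_moves", "body": {
  "targets": "0 0.01 -0.15 0 0.1;0 0.01 -0.15 0.6 0.1;0 0.01 -0.15 1.1 0.1;0 0.01 -0.15 1.5 0.1;0 0.01 -0.15 1.9 0.1;0 0.01 -0.15 1.9 0.1"
}}

```text
time_s: 57.5
tool_pos: [0.5304, -0.0874, 0.1042]
eef_rot: [3.141, 0.003, 2.567]
ft_force: [0.5, -0.1, -0.9]
opening: 0.0084
```

```bash
python3 mv.py .5316 -.0871 .0687 147.1
```

```text
t 57.5 pos [530.4 -87.4 104.2] yaw 147.1 rp [3.1414e+00 2.8000e-03] F [ 0.5 -0.1 -0.9] M [ 0.01 -0.04  0.05] open 8.4
SHIFT cm [-0.08   0.092  3.547] turn deg 0.0
```

Request:
{"method": "apply_moves", "body": {
  "targets": "0 -0.05 0.06 0 0;0 -0.05 0.06 0.5 0;0 -0.05 0.06 1 0;0 -0.05 0.06 1.5 0;0 -0.05 0.06 1.5 0"
}}

```text
time_s: 58.0
tool_pos: [0.5311, -0.0872, 0.089]
eef_rot: [3.141, 0.003, 2.567]
ft_force: [-0.9, 0.1, -0.3]
opening: 0.0085
```

```bash
python3 mv.py .5316 -.0871 .0687 147.1
```

```text
t 58.0 pos [531.1 -87.2  89. ] yaw 147.1 rp [3.1414e+00 2.7000e-03] F [-0.9  0.1 -0.3] M [ 0.01 -0.02  0.02] open 8.5
SHIFT cm [-0.035  0.032  2.035] turn deg 0.0
```

Request:
{"method": "apply_moves", "body": {
  "targets": "0 -0.02 0.02 0.5 0;0 -0.02 0.02 1 0;0 -0.02 0.02 1.5 0;0 -0.02 0.02 1.8 0;0 -0.02 0.02 1.9 0;0 -0.02 0.02 1.9 0"
}}

```text
time_s: 58.6
tool_pos: [0.532, -0.0872, 0.0709]
eef_rot: [3.141, 0.004, 2.567]
ft_force: [-0.7, -0.8, -0.6]
opening: 0.0089
```

```bash
python3 mv.py .5316 -.0871 .0687 147.1
```

```text
t 58.6 pos [532.  -87.2  70.9] yaw 147.1 rp [3.141  0.0038] F [-0.7 -0.8 -0.6] M [ 0.03  0.03 -0.03] open 8.9
SHIFT cm [ 0.038 -0.011  0.22 ] turn deg 0.0
```

Request:
{"method": "apply_moves", "body": {
  "targets": "0 0 0 0.1 0;0 0 0 0.15 0;0 0 0 0.15 0"
}}

```text
time_s: 58.9
tool_pos: [0.5322, -0.0872, 0.0696]
eef_rot: [3.141, 0.004, 2.567]
ft_force: [0.1, -0.8, -1.1]
opening: 0.0088
```

```bash
python3 mv.py .5316 -.0871 .0687 147.1
```

```text
t 58.9 pos [532.2 -87.2  69.6] yaw 147.1 rp [3.1408 0.0043] F [ 0.1 -0.8 -1.1] M [-0.    0.01 -0.01] open 8.8
SHIFT cm [ 0.055 -0.018  0.093] turn deg 0.0
```

Request:
{"method": "apply_moves", "body": {
  "targets": "0.1 0 0 0 0;0.2 0 0 0 0;0.35 0 0 0 0;0.5 0 0 0 0;0.6 0 0 0 0;0.6 0 0 -1 0;0.6 0 0 -3 0;0.6 0 0 -6 0;0.6 0 0 -10 0;0.6 0 0 -14 0;0.6 0 0 -16 0"
}}

```text
time_s: 60.0
tool_pos: [0.5324, -0.0871, 0.2343]
eef_rot: [3.139, 0.009, 2.568]
ft_force: [0.5, -0.1, 0.4]
opening: 0.0514
```

```bash
python3 mv.py .30 -.25 .25 147.1
```

```text
t 60.0 pos [532.4 -87.1 234.3] yaw 147.11 rp [3.1387 0.009 ] F [ 0.5 -0.1  0.4] M [ 0.08 -0.03  0.01] open 51.4
SHIFT cm [ 10.666 -26.298  -1.571] turn deg 0.01
```

Retract clear toward the start area for the final check.

Request:
{"method": "apply_moves", "body": {
  "targets": "0.6 1 -2.5 -0.5 0;0.6 2.3 -5.5 -1 0;0.6 3.5 -8.5 -1 0;0.6 4.7 -11.5 -1 0;0.6 5.9 -14.5 -1 0;0.6 7.1 -17.5 -1 0;0.6 8.3 -20.5 -1 0;0.6 9.5 -23.5 -1 0;0.6 10.6 -26 -1 0;0.6 10.6 -26 -1 0;0.6 10.6 -26 -1 0"
}}

```text
time_s: 61.1
tool_pos: [0.3011, -0.248, 0.2397]
eef_rot: [3.141, 0.006, 2.566]
ft_force: [-0.7, 0.1, 0.3]
opening: 0.0516
```

```bash
python3 carr.py z; python3 - <<'E'
from h import *
s=load("pics/s_z.npz");t=load("pics/t_z.npz")
cv2.imwrite("pics/fin_s.png",s["image"]);cv2.imwrite("pics/fin_t.png",t["image"])
crop(s,140,100,260,265,4,"fin_sc")
for q,n in((s,"side"),(t,"top")):
    P=cloud(q); m=(P[...,2]>.06)&(np.hypot(P[...,0]-.531,P[...,1]+.087)<.04)&(P[...,2]<.13); print(n,"key",m.sum(),np.median(P[m],0),np.percentile(P[m][:,2],[90,98]))
    q0=load("pics/%s0.npz"%n); P=cloud(q0); m=(P[...,2]>.06)&(np.hypot(P[...,0]-.531,P[...,1]+.087)<.04)&(P[...,2]<.13); print(n,"key at start",m.sum(),np.median(P[m],0),np.percentile(P[m][:,2],[90,98]))
E
python3 guard.py
```

```text
rect (array([ 542.5, -377.1]), array([149.9,  82.6]), 13.0, array([ 542.1, -378. ]), 1180)
side [ 544.  -380.5] 12.89 [[500.1, -390.5], [544.0, -380.5], [587.9, -370.4]]
top [ 544.4 -378.3] 12.85 [[500.5, -388.3], [544.4, -378.3], [588.2, -368.3]]
side key 215 [ 0.53033706 -0.09248005  0.08053881] [0.09219502 0.09373421]
side key at start 225 [ 0.53037086 -0.09110168  0.08002583] [0.09185432 0.09318451]
top key 49 [ 0.52887711 -0.0875141   0.09228559] [0.09641387 0.09873774]
top key at start 50 [ 0.52863621 -0.08484294  0.09119167] [0.09457496 0.09816181]
496 [-30.42941839  -1.64796437  30.50519376]
686 [-30.97225402  -0.51674462  30.71731439]
```

View pics/fin_sc.png

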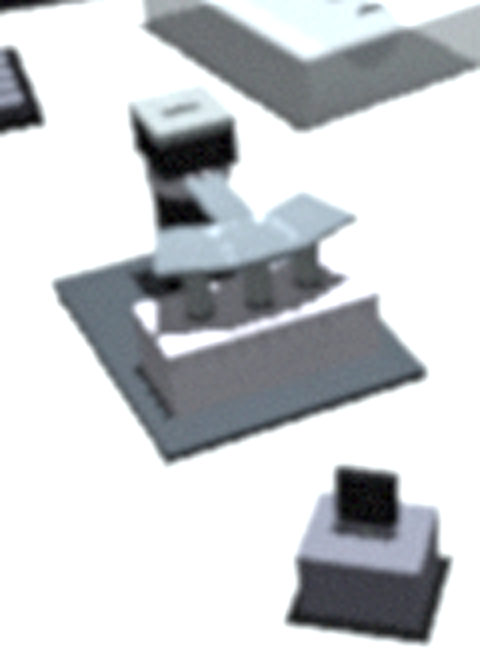

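View pics/fin_t.png

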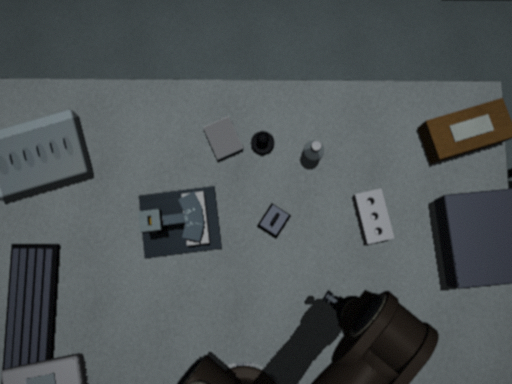

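```bash
python3 -c "
from plant import manip
print(manip.job_done())"
```

```text
the job is handed in; nothing more can be done
None
```

The job is done and handed in at about 61 s of the 210 s. The hand-in itself gives no verdict.

- **What I did:** I took the key from its stand, put it in the lock and turned it clockwise until it met the stop. I put the three rods into wells 2, 1 and 0, then turned the key back to its stop. I drew the key out and returned it to the stand.
- **Rods:** with the guard open, all three rod tops measured 0.100 m, which means fully down.
- **Guard:** the last pictures show it centred over the wells, about 0.5 to 1.6° from centre. That is about 2° further back than where it stood at the start.
- **Key:** it stands upright in the stand, its top within about 2 mm of where it was at the start and within about 1 mm in the side view.
- **Other things:** the joystick, bottle and slide box look unmoved in the last top picture. I did not measure them.

**Things that went wrong or disagreed:**
- Early on, the last joint ran into its range limit and tilted the tool by 2.4°. I took the tilt out before touching anything.
- The key caught lightly on the way out of the lock, with about 5 N of pull. A shift of about 1 mm freed it.
- The carrier, already empty, was knocked about 5 cm aside late in the run while the arm was elsewhere. I left it there.
- The two cameras disagreed by 2 to 3 mm in y. The top view matched the robot's own position readings better.

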